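Calibrate the shop's compact scale

ROBOT

A 6-joint arm with a two-finger parallel gripper is mounted at the origin on a cart in front of the work surface, level with it; the furniture and walls round the work are solid. World frame = base frame: x ahead of the robot, y to its left, z up, the work surface at z = 0. Lengths are in m, angles in degrees, forces in N, time in s.
With the tool pointing down it reaches from about 0.25 to 0.725 m from the base axis. Payload 4 kg.
Tool frame: the origin (TCP) lies at the very end of the fingers, on their centre line; the grasp point (between the pads) lies hold_point_z behind it (hold_point_z is the distance from the TCP to the grasp point, in m); x points along the fingers, y is the direction in which the jaws open and shut, and the axes are right-handed (so a half turn about x gives the same grasp; the last joint's range is limited). The gripper opens to 85 mm and grips with 20 to 120 N. Pads are 22 mm wide; open, the fingers measure 114 mm over their backs; the gripper's body (76 mm by 85 mm) begins 54 mm behind the grasp point. The pads swing forward as they close: fully open they stand 13 mm farther back than shut.
Start: joints at [76.719, 13.785, 0.286, 76.501, 0, 90], TCP at [0.115, 0.487, 0.231] pointing down, gripper open.
Joint ranges: [-155.79, 155.79], [-60.16, 107.12], [-62.33, 73.08], [-114, 123.19], [-81.49, 82.49], [-180, 180]. Speed limits (degrees/s): [159.86, 159.86, 180, 180, 180, 180].

INTERFACE

Orientations are given as a 3x3 rotation matrix whose columns are the frame's x, y, z axes.
In Python, from rig import * gives the robot as it stands.
- The arm moves only by the tool carry_out, never from a script. Its argument "series" is a list of rows, each a list of 6 numbers: the shift along the tool's x, y, z in mm, then the turn, a rotation vector about the tool's x, y, z in degrees. In form: [[tx, ty, tz, ax, ay, az], ...]. A call has 1 to 5 rows; each row shifts and turns the commanded pose from where the row before left it, along the tool's axes as they then stand; what a row does not reach is not made up. A row lasts 1/12 s, in which the tool goes at most 41.7 mm and 7.16 degrees, less where a joint would pass 70% of its speed; a pose out of reach is approached as far as the arm can. A call with a gripper value outside its range is refused whole. "hand" is the finger opening in mm, from 0 to 85.4, set as the call begins (left out, the last holds). The fingers move at their own pace and stop on an object; "force" is the grip in N (left out, the last holds). Time passes only in rows, so rows that do not move let the fingers close. It gives the time, the measured TCP pose, the force and the opening at its end, in the units of the state.
- get_obs(): the state, without advancing time (a new reading comes with each control period).
- camera(name): name is "scene" or "top" or "wrist"; returns a dict with "pixels" (400x640x3 uint8, red, green, blue), "depth" (400x640 float32, m along the optical axis (not along the pixel's ray), 0 where there is no reading), "fx", "fy", "cx", "cy" (pixels), "dist_coeffs" ([k1, k2, p1, p2, k3] as OpenCV has them; the pictures are not rectified), "position" and "orientation" of the camera in the world. Camera axes: x right, y up, looking along -z (the intrinsics and any distortion apply to the point x, -y, -z); pixel columns grow to the right and rows downward; lengths in m; the calibration is good to about 2 mm. A picture is of the moment at which its call begins.
- hand_in(): hands the job in, once; it reports no verdict.
The state is a dict: "t": time; "joint_pos": joint angles; "qd": joint speeds; "joint_efforts": joint torques, N m; "position": TCP position; "tool_rot": TCP orientation; "wrist_force": force on the tool from outside, world axes, zero at the start; "ft_torque": the same for the moment, N m; "gripper_width": finger opening in m.
Only numpy, scipy, OpenCV 4.12 (cv2) and the standard library are available. Lean on these libraries where they do the work, as an engineer would, in place of code of your own. Each camera call takes 0.05 s, during which the arm holds its last target.

TASK

Calibrate the small electronic scale: first stand the brass weight upright on the middle of its raised round pan and let go of it, leaving the two dark iron weights where they are. Only then take the orange-handled pin out of its wooden stand, reach it upright through the round hole in the scale's front deck and push the recessed red button fully down. Finish while still holding the pin with the button pressed down, with the weight still standing on the pan.

Things in the scene. Friction and masses are not known exactly. Their poses are not given: they have to be found in the camera images.
- scale: The electronic scale, fixed to the counter, a white-over-grey box 140 (x) x 100 (y) x 44 high; origin under its centre on the counter, x towards its back (pan side), y to its left, z up. The deck carries a display and four blue keys at the front (they do nothing) and the service hole.
- pan_top (a point): Centre of the top face of the scale's fixed steel pan, a plain flat disc 62 mm across and 5 mm thick on a stalk, its top 75 mm above the counter.
- hole_mouth (a point): Centre of the mouth of the round service hole, marked with a black ring, on the scale's front deck, 44 mm above the counter. Hole 15 mm across, straight down; the red button lies in it with its top 18 mm below the mouth.
- cal_button (a joint): Travel of the round red push button (11 mm across) in the hole: 0 up, 0.006 m fully down at its stop; moves straight down. Spring: about 1.7 N to start, about 5 N at the bottom; springs back when let go.
- pin_stand: Wooden stand for the pin, fixed to the counter, a block 46 x 46 x 60 high on a 54 x 54 x 6 foot; origin under its centre, z up. The pin's shaft hangs in an 11 mm hole in the middle of the top, its collar resting on the top.
- pin_handle (a point): Centre of the pin's square orange handle, 14 x 14 mm and 48 mm long; axes along the handle's sides, z up along the pin. The pin is 102 mm long, 0.04 kg: steel shaft 6 mm thick and 50 mm long below, collar 22 mm across and 4 mm thick, then the handle. Its tip lies 78 mm below this point, the collar's underside 28 mm below. As it stands, its handle's sides are parallel to the stand's.
- pin_tip (a point): Tip of the pin's shaft (lower end); z up along the pin.
- brass_weight_mid (a point): Brass weight, round, 34 mm across and 36 mm high with a knob on top; this point is on its axis half-way up (18 mm above its underside), z up. Best gripped about the body.
- brass_weight: The same brass weight; origin at the centre of its underside, z up.
- pin: The same pin; origin at its tip, z up along the pin.
- iron_weight_big: Dark iron weight, 54 mm across and 50 mm high; origin at the centre of its underside. Not to be moved.
- iron_weight_small: Dark iron weight, 44 mm across and 42 mm high; origin at the centre of its underside. Not to be moved.
- hatch_sill (a point): Fixed point: middle of the top of the wooden hatch sill between robot and counter, 125 mm above the counter. The robot works through this open hatch: the sill runs 635 mm along the level direction (0.5, 0.87), is 65 mm thick, and ends on both sides at solid posts over 1 m tall; nothing closes the opening above the sill up to 1.1 m. The gripper starts outside, beyond the left post: draw it in and come through the opening.
Things that resemble listed ones, but are neither listed nor needed, are in the scene too. Leave any green look-alike of the pin alone.

How it is judged:
By the outcome, as a careful person would: the job done as asked, in the order asked, and still so for the second after the job is handed in, while the arm keeps its last pose, push and grip.
It also fails if it takes over 61 s, if anything falls off the work surface, if the arm or the gripper's body presses on something with over 40 N, if the wrist force passes 120 N, or if a joint passes its speed limit or range.

## Working session

There is one attempt and no reset: what is moved stays moved. The work goes in short steps, Python scripts to look and compute and a tool call to move; the robot and the scene stay as the last step left them, time stands still between calls to the robot, and variables do not carry over. Pictures are saved under pics/ and viewed, and the job is handed in when it is done.

Besides the shell and the picture viewer there is one more tool, called after ">>>" by a JSON object that holds its "fn" and its "kwargs". carry_out: Moves the arm, as the interface text tells. Its arguments: {"type":"object","properties":{"series":{"type":"array"},"hand":{"type":"number"},"force":{"type":"number"}},"required":["series"]}

```bash
ls; mkdir -p pics
cat > h.py <<'E'
from rig import *
import numpy as np, cv2, pickle
def snap(n,tag):
    c=camera(n); pickle.dump(c,open(f'pics/{tag}.pkl','wb')); cv2.imwrite(f'pics/{tag}.png',c['pixels'][:,:,::-1]); return c
def load(tag): return pickle.load(open(f'pics/{tag}.pkl','rb'))
def K(c): return np.array([[c['fx'],0,c['cx']],[0,c['fy'],c['cy']],[0,0,1.]])
def ray(c,u,v):
    p=cv2.undistortPoints(np.array([[[u,v]]],float),K(c),np.array(c['dist_coeffs'],float))[0,0]
    d=np.array(c['orientation'])@np.array([p[0],-p[1],-1.]); return np.array(c['position']),d
def onz(c,u,v,z):
    o,d=ray(c,u,v); return o+d*(z-o[2])/d[2]
def dep(c,u,v):
    o,d=ray(c,u,v); return o+d*c['depth'][int(round(v)),int(round(u))]
def proj(c,P):
    q=np.array(c['orientation']).T@(np.array(P)-np.array(c['position'])); q=np.array([q[0],-q[1],-q[2]])
    return cv2.projectPoints(q.reshape(1,1,3),np.zeros(3),np.zeros(3),K(c),np.array(c['dist_coeffs'],float))[0].ravel()
E
python3 - <<'E'
from h import *
print(get_obs())
for n in ['scene','top','wrist']:
    c=snap(n,n+'0'); print(n,c['position'],c['orientation'],c['fx'],c['cx'],c['cy'],c['dist_coeffs'])
E
```

```text
pics
{'t': 0.0, 'joint_pos': array([7.67184178e+01, 1.38319231e+01, 2.12673482e-01, 7.65023207e+01,
       1.09249200e-03, 9.00018996e+01]), 'qd': array([-0.03271114, -0.00337909, -0.02127789,  0.09093413, -0.04030481,
        0.01575134]), 'joint_efforts': array([ 2.62934464e-04, -3.72320473e+01,  2.52406740e+01,  1.69674691e-02,
        1.01142211e-04, -2.71629077e-06]), 'position': array([0.11471451, 0.48599945, 0.23040844]), 'tool_rot': array([[-5.06013489e-04,  2.29768647e-01,  9.73245145e-01],
       [-2.06066790e-03,  9.73242964e-01, -2.29769203e-01],
       [-9.99997749e-01, -2.12180135e-03, -1.89971923e-05]]), 'wrist_force': array([-0.34587619, -0.54496363,  0.68482444]), 'ft_torque': array([0.0141583 , 0.02089968, 0.01847061]), 'gripper_width': 0.08572100902063663}
scene [0.15617076 0.49980558 0.77337222] [[-0.80342809  0.43865503 -0.40259789]
 [-0.59523269 -0.60786215  0.5255489 ]
 [-0.01418935  0.66188018  0.74947534]] 397.6689427607459 319.16285428268907 194.14678136973882 [0.02673683 0.         0.         0.         0.        ]
top [0.37193092 0.05470473 1.17919333] [[-0.02474351  0.98998928 -0.13895676]
 [-0.99950099 -0.02176849  0.0228891 ]
 [ 0.01963509  0.13945377  0.99003389]] 444.05453071597015 315.88569929418406 201.72181554816214 [-0.00422778  0.          0.          0.          0.        ]
wrist [0.03931617 0.50408195 0.37291368] [[ 0.22917444 -0.92829328 -0.29283215]
 [ 0.97338272  0.21785578  0.07116838]
 [-0.00226995 -0.30134772  0.95351161]] 351.7891326513941 316.9381026640035 194.20657207636478 [0.00029386 0.         0.         0.         0.        ]
```

View pics/top0.png

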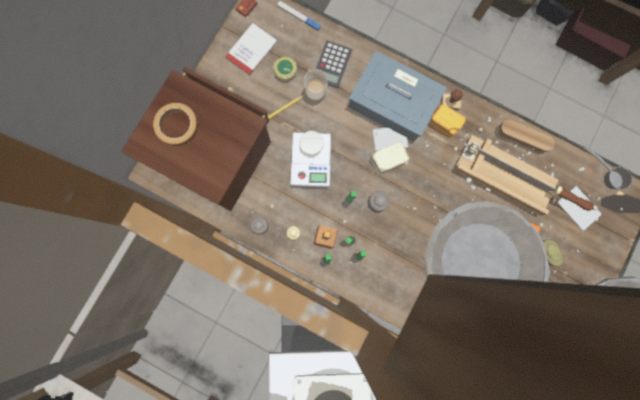

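View pics/scene0.png

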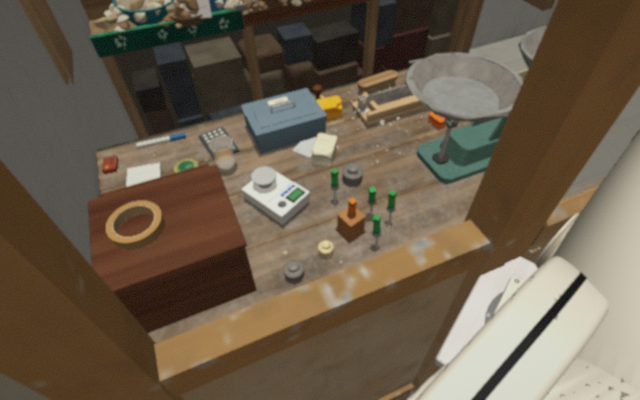

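```bash
python3 -c "
import rig;print([ (n,getattr(rig,n)) for n in dir(rig) if n[0]!='_'])"
```

```text
[('PlanningError', <class 'rig.PlanningError'>), ('camera', <function make.<locals>.drawn_camera at 0x7f946679c180>), ('get_obs', <function make.<locals>.<lambda> at 0x7f946679c680>), ('hand_in', <function connect.<locals>.done at 0x7f9466d037e0>), ('hold_point_z', 0.0187)]
```

Run:
```python
from h import *
print(hold_point_z)
a=load('top0')['pixels'][120:275,235:395,::-1]; cv2.imwrite('pics/tc.png',cv2.resize(a,(800,775))[:600*2][:600] if 0 else cv2.resize(a,(600,581),interpolation=cv2.INTER_CUBIC))
a=load('scene0')['pixels'][155:290,235:405,::-1]; cv2.imwrite('pics/sc.png',cv2.resize(a,(755,600),interpolation=cv2.INTER_CUBIC))
c=load('top0')
for n,u,v in [('brass',293,232),('pan',312,145),('pin',326,236),('ironS',258,226),('ironB',379,201),('tbl',270,190),('sill',200,256),('sillr',350,330),('silll',130,215)]: print(n,dep(c,u,v).round(4))
```

```text
0.0187
brass [0.4551 0.0891 0.035 ]
pan [0.674  0.0355 0.0736]
pin [0.438  0.0078 0.1129]
ironS [0.4721 0.1783 0.0412]
ironB [ 0.5286 -0.1339  0.0508]
tbl [0.5716 0.1498 0.0021]
sill [0.3973 0.3052 0.1257]
sillr [ 0.2194 -0.0409  0.1263]
silll [0.4981 0.4726 0.1225]
```

View pics/tc.png

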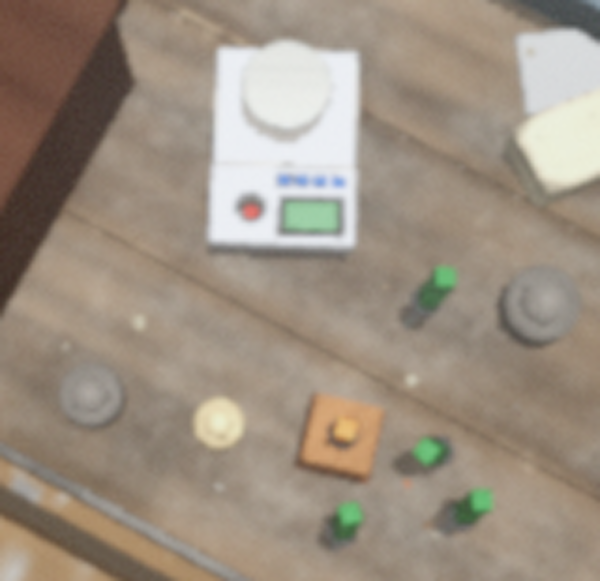

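View pics/sc.png

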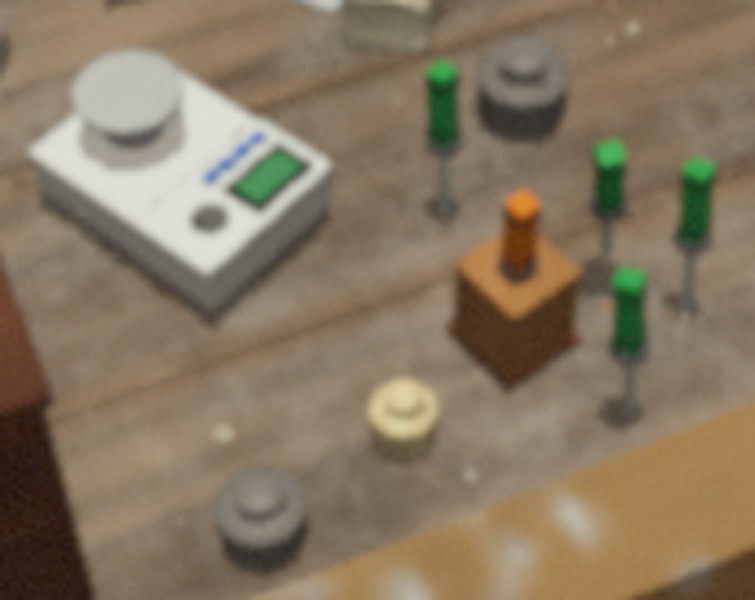

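View pics/wrist0.png

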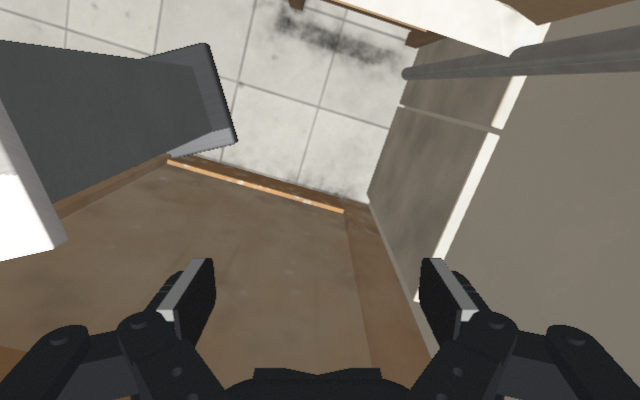

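```bash
cat >> h.py <<'E'
def cloud(c):
    v,u=np.mgrid[0:400,0:640]
    p=cv2.undistortPoints(np.stack([u.ravel(),v.ravel()],-1).reshape(-1,1,2).astype(float),K(c),np.array(c['dist_coeffs'],float))[:,0]
    d=np.c_[p[:,0],-p[:,1],-np.ones(len(p))]*c['depth'].ravel()[:,None]
    P=d@np.array(c['orientation']).T+np.array(c['position']); P[c['depth'].ravel()==0]=np.nan
    return P.reshape(400,640,3)
E
python3 - <<'E'
from h import *
c=load('top0');P=cloud(c);s=load('scene0');Q=cloud(s)
A=np.array([.5,.866]);N=np.array([.866,-.5])
# sill top
for nm,C in (('top',P),('scene',Q)):
    m=abs(C[...,2]-.125)<.006
    hsv=cv2.cvtColor((c if nm=='top' else s)['pixels'],cv2.COLOR_RGB2HSV)
    X=C[m][:,:2]; X=X[(X[:,0]>.1)&(X[:,0]<.6)&(X[:,1]>-.15)&(X[:,1]<.6)]
    a=X@A;n=X@N
    k=abs(n-.2)<.06
    print(nm,'sill a',np.percentile(a[k],[0.5,99.5]),'n',np.percentile(n[k],[1,99]),k.sum())
    # tall things near sill line
    T=C.reshape(-1,3);T=T[np.isfinite(T[:,0])&(T[:,2]>.2)&(T[:,2]<1.15)]
    a=T[:,:2]@A;n=T[:,:2]@N
    for lo in np.arange(-.4,.9,.1):
        k=(a>lo)&(a<lo+.1)&(n>.12)&(n<.3)
        if k.sum(): print('  tall a in',lo.round(2),k.sum(),'a',a[k].min().round(3),a[k].max().round(3),'n',np.percentile(n[k],[1,99]).round(3),'z',np.percentile(T[k][:,2],[1,50,99]).round(2))
# robot: scene pixels at lower right
for u,v in [(500,340),(560,280),(620,200),(600,380),(450,380)]: print(u,v,Q[v,u].round(3))
# other tall things over counter
m=(P[...,2]>.13)
T=P[m]; 
for z0 in (.13,.2,.3,.5,.8):
    pass
for u,v in [(200,130),(400,90),(480,250),(450,280),(240,100),(500,380),(60,250),(100,380)]: print('top',u,v,P[v,u].round(3))
E
```

```text
top sill a [0.03307984 0.66955833] n [0.16630267 0.22725902] 7170
  tall a in -0.1 3 a -0.002 -0.001 n [0.243 0.243] z [0.2  0.22 0.23]
  tall a in -0.0 9693 a 0.003 0.08 n [0.163 0.3  ] z [0.22 0.74 0.92]
  tall a in 0.6 5887 a 0.667 0.7 n [0.162 0.243] z [0.21 0.44 0.58]
  tall a in 0.7 3757 a 0.7 0.782 n [0.121 0.299] z [0.21 0.38 0.51]
scene sill a [-0.01114412  0.69916311] n [0.16005885 0.22664426] 11935
  tall a in -0.3 624 a -0.249 -0.2 n [0.181 0.184] z [0.2  0.26 0.34]
  tall a in -0.2 1333 a -0.2 -0.144 n [0.181 0.184] z [0.2 0.3 0.4]
  tall a in -0.1 5307 a -0.098 -0.0 n [0.155 0.162] z [0.21 0.39 0.54]
  tall a in -0.0 15890 a 0.0 0.081 n [0.156 0.241] z [0.21 0.45 0.57]
  tall a in 0.6 13073 a 0.669 0.7 n [0.16  0.241] z [0.21 0.41 0.52]
  tall a in 0.7 7786 a 0.7 0.782 n [0.145 0.163] z [0.2  0.31 0.45]
500 340 [0.145 0.448 0.684]
560 280 [0.139 0.425 0.684]
620 200 [0.133 0.391 0.686]
600 380 [0.124 0.441 0.678]
450 380 [0.151 0.463 0.683]
top 200 130 [0.685 0.295 0.182]
top 400 90 [ 0.809 -0.193  0.096]
top 480 250 [ 0.393 -0.315  0.232]
top 450 280 [ 0.35  -0.11   0.662]
top 240 100 [0.761 0.205 0.167]
top 500 380 [ 0.29  -0.076  0.863]
top 60 250 [0.421 0.656 0.08 ]
top 100 380 [-0.032  0.827 -0.546]
```

Run:
```python
from h import *
P=np.r_[cloud(load('top0')).reshape(-1,3),cloud(load('scene0')).reshape(-1,3)]
P=P[np.isfinite(P[:,0])&(P[:,2]>.2)&(P[:,2]<1.2)]
A=np.array([.5,.866]);N=np.array([.866,-.5])
a=P[:,:2]@A;n=P[:,:2]@N
for n0 in np.arange(-.1,.8,.03):
    k=(n>n0)&(n<n0+.03)&(a<.35)&(a>-.6)
    if k.sum()>5:
        j=np.argsort(-a[k])[3]; print(n0.round(2),k.sum(),'max a',a[k][j].round(3),'z there',P[k][j].round(3), 'zrange',np.percentile(P[k][:,2],[1,99]).round(2), 'a>0 zmin', P[k&(a>-.0)][:,2].min().round(2) if (k&(a>0)).any() else None)
```

```text
-0.07 17 max a 0.334 z there [0.128 0.312 0.66 ] zrange [0.65 0.66] a>0 zmin 0.65
0.05 515 max a 0.074 z there [0.085 0.036 0.246] zrange [0.21 0.29] a>0 zmin 0.21
0.08 20 max a 0.017 z there [ 0.08  -0.027  0.286] zrange [0.28 0.29] a>0 zmin 0.29
0.14 11070 max a 0.036 z there [ 0.157 -0.049  0.577] zrange [0.21 0.58] a>0 zmin 0.2
0.17 7418 max a 0.036 z there [ 0.19  -0.068  0.469] zrange [0.2  0.57] a>0 zmin 0.2
0.2 4748 max a 0.08 z there [ 0.237 -0.044  0.562] zrange [0.21 0.7 ] a>0 zmin 0.2
0.23 3545 max a 0.081 z there [ 0.251 -0.052  0.56 ] zrange [0.21 0.8 ] a>0 zmin 0.2
0.26 3894 max a 0.08 z there [ 0.279 -0.069  0.807] zrange [0.56 0.9 ] a>0 zmin 0.55
0.29 8700 max a 0.08 z there [ 0.307 -0.085  0.951] zrange [0.58 0.98] a>0 zmin 0.55
0.32 9628 max a 0.08 z there [ 0.321 -0.093  0.967] zrange [0.56 0.97] a>0 zmin 0.55
0.35 4615 max a 0.08 z there [ 0.353 -0.111  0.943] zrange [0.25 0.96] a>0 zmin 0.56
0.38 509 max a 0.021 z there [ 0.364 -0.186  0.267] zrange [0.23 0.28] a>0 zmin 0.25
0.41 1270 max a 0.034 z there [ 0.394 -0.188  0.269] zrange [0.23 0.28] a>0 zmin 0.23
0.44 1809 max a 0.038 z there [ 0.419 -0.198  0.267] zrange [0.23 0.28] a>0 zmin 0.23
0.47 2416 max a 0.039 z there [ 0.439 -0.208  0.272] zrange [0.22 0.28] a>0 zmin 0.24
0.5 2664 max a 0.036 z there [ 0.453 -0.22   0.268] zrange [0.22 0.27] a>0 zmin 0.24
0.53 2681 max a 0.026 z there [ 0.476 -0.245  0.269] zrange [0.22 0.27] a>0 zmin 0.26
0.56 2770 max a 0.005 z there [ 0.488 -0.276  0.271] zrange [0.23 0.27] a>0 zmin 0.26
0.59 230 max a -0.046 z there [ 0.491 -0.336  0.268] zrange [0.26 0.27] a>0 zmin None
```

Run:
```python
from h import *
d=np.array([.2298,.9732]);e=np.array([.9732,-.2298])
for t in ('scene0','top0'):
    P=cloud(load(t)).reshape(-1,3);P=P[np.isfinite(P[:,0])]
    r=P[:,:2]@d;w=P[:,:2]@e
    k=(abs(w)<.14)&(r>-.2)&(r<.65)&(P[:,2]>.02)&(P[:,:2]@[.866,-.5]<.12)
    print(t,k.sum())
    for r0 in np.arange(-.2,.65,.05):
      for z0 in np.arange(0,.9,.1):
        j=k&(r>r0)&(r<r0+.05)&(P[:,2]>z0)&(P[:,2]<z0+.1)
        if j.sum()>15: print(' r',r0.round(2),'z',z0.round(1),j.sum(),'w',np.percentile(w[j],[1,99]).round(3),'zmax',P[j][:,2].max().round(3))
```

```text
scene0 29133
 r -0.05 z 0.2 35 w [0.078 0.084] zmax 0.293
 r -0.0 z 0.2 376 w [0.07  0.083] zmax 0.295
 r 0.05 z 0.2 126 w [0.068 0.083] zmax 0.266
 r 0.3 z 0.6 17 w [0.053 0.054] zmax 0.661
 r 0.35 z 0.6 938 w [0.042 0.049] zmax 0.691
 r 0.4 z 0.6 11416 w [0.019 0.045] zmax 0.691
 r 0.45 z 0.6 16225 w [0.015 0.044] zmax 0.688
top0 418
 r -0.05 z 0.0 71 w [0.05  0.064] zmax 0.087
 r -0.0 z 0.0 178 w [0.035 0.061] zmax 0.096
 r 0.5 z 0.2 85 w [-0.006  0.011] zmax 0.299
 r 0.5 z 0.3 17 w [0.01  0.016] zmax 0.313
 r 0.55 z 0.2 34 w [0.004 0.012] zmax 0.299
 r 0.55 z 0.3 32 w [0.007 0.011] zmax 0.321
```

Run:
```python
from h import *
c=load('top0'); s=load('scene0')
hsv=cv2.cvtColor(c['pixels'],cv2.COLOR_RGB2HSV)
# zoom on scale
def blob(c,lo,hi,box):
    h=cv2.cvtColor(c['pixels'],cv2.COLOR_RGB2HSV); m=cv2.inRange(h,np.array(lo),np.array(hi)); k=np.zeros_like(m);u0,v0,u1,v1=box;k[v0:v1,u0:u1]=m[v0:v1,u0:u1]
    n,l,st,ce=cv2.connectedComponentsWithStats(k); return [(st[i,4],ce[i].round(2)) for i in range(1,n) if st[i,4]>8],k
_,k=blob(c,(0,0,150),(180,45,255),(280,125,345,195))
print(_)
cn=max(cv2.findContours(k,0,2)[0],key=cv2.contourArea);print(cv2.minAreaRect(cn))
print('brass',blob(c,(15,60,130),(35,255,255),(280,215,305,245))[0], blob(s,(15,40,120),(35,255,255),(310,235,342,262))[0])
print('orange',blob(c,(8,130,190),(20,255,255),(310,220,345,250))[0], blob(s,(3,180,120),(16,255,255),(340,195,365,218))[0])
print('red',blob(c,(0,90,90),(10,255,255),(290,165,310,185))[0],blob(c,(170,90,90),(180,255,255),(290,165,310,185))[0])
print('green',blob(c,(50,120,60),(75,255,255),(320,180,370,270))[0])
```

```text
[(np.int32(2847), array([311.08, 155.41])), (np.int32(114), array([301.06, 191.4 ])), (np.int32(13), array([317.08, 192.15]))]
((312.0, 156.0), (62.0, 64.0), 90.0)
brass [(np.int32(21), array([292.48, 237.76]))] [(np.int32(769), array([325.63, 247.07]))]
orange [] [(np.int32(27), array([352.26, 201.59]))]
red [(np.int32(10), array([301.5, 175.8]))] []
green []
```

```bash
cat >> h.py <<'E'
from scipy.spatial.transform import Rotation as Rn
def Rdown(az,tilt=0):
    "jaw axis y at azimuth az (deg), tool down, tilted so that the body leans to left by tilt about y"
    a=np.radians(az);y=np.array([np.cos(a),np.sin(a),0]);x=np.array([0,0,-1.]);R=np.c_[x,y,np.cross(x,y)]
    # rotate about tool y so tool -x (back) leans toward -z (left)
    return R@Rn.from_euler('y',tilt,degrees=True).as_matrix()
def rows(p,R,n,p0=None,R0=None):
    o=get_obs(); p0=o['position'] if p0 is None else p0; R0=o['tool_rot'] if R0 is None else R0
    w=Rn.from_matrix(R0.T@R).as_rotvec(); out=[];Rc=R0
    for i in range(n):
        t=Rc.T@((np.array(p)-p0)/n)*1000; out.append(np.r_[t,np.degrees(w)/n].round(1).tolist()); Rc=Rc@Rn.from_rotvec(w/n).as_matrix()
    for i in range(0,n,5): print(out[i:i+5])
E
python3 - <<'E'
from h import *
R=Rdown(11,10); print(R.round(2))
rows([.455,.09,.26],R,15)
E
```

```text
[[-0.03  0.98  0.19]
 [ 0.17  0.19 -0.97]
 [-0.98  0.   -0.17]]
[[-1.9, -20.5, 28.1, 4.4, 0.6, 0.4], [-2.4, -18.3, 29.6, 4.4, 0.6, 0.4], [-2.8, -16.0, 30.9, 4.4, 0.6, 0.4], [-3.2, -13.5, 32.0, 4.4, 0.6, 0.4], [-3.6, -11.0, 32.9, 4.4, 0.6, 0.4]]
[[-4.0, -8.5, 33.6, 4.4, 0.6, 0.4], [-4.4, -5.9, 34.1, 4.4, 0.6, 0.4], [-4.8, -3.2, 34.4, 4.4, 0.6, 0.4], [-5.2, -0.6, 34.5, 4.4, 0.6, 0.4], [-5.6, 2.1, 34.4, 4.4, 0.6, 0.4]]
[[-5.9, 4.7, 34.0, 4.4, 0.6, 0.4], [-6.2, 7.4, 33.5, 4.4, 0.6, 0.4], [-6.5, 9.9, 32.8, 4.4, 0.6, 0.4], [-6.7, 12.4, 31.9, 4.4, 0.6, 0.4], [-7.0, 14.9, 30.8, 4.4, 0.6, 0.4]]
```

```bash
sed -i "s/from_euler('y',tilt/from_euler('y',-tilt/" h.py
python3 - <<'E'
from h import *
R=Rdown(11,10); print(R.round(2))
rows([.455,.09,.26],R,15)
E
```

```text
[[ 0.03  0.98  0.19]
 [-0.17  0.19 -0.97]
 [-0.98  0.    0.17]]
[[-1.9, -20.5, 28.1, 4.4, -0.6, -0.4], [-1.5, -18.3, 29.6, 4.4, -0.6, -0.4], [-1.1, -16.0, 31.0, 4.4, -0.6, -0.4], [-0.7, -13.6, 32.1, 4.4, -0.6, -0.4], [-0.2, -11.1, 33.1, 4.4, -0.6, -0.4]]
[[0.2, -8.6, 33.8, 4.4, -0.6, -0.4], [0.6, -6.0, 34.4, 4.4, -0.6, -0.4], [1.0, -3.3, 34.7, 4.4, -0.6, -0.4], [1.3, -0.7, 34.8, 4.4, -0.6, -0.4], [1.7, 2.0, 34.8, 4.4, -0.6, -0.4]]
[[2.0, 4.7, 34.5, 4.4, -0.6, -0.4], [2.3, 7.3, 34.0, 4.4, -0.6, -0.4], [2.6, 9.9, 33.3, 4.4, -0.6, -0.4], [2.9, 12.4, 32.5, 4.4, -0.6, -0.4], [3.1, 14.9, 31.4, 4.4, -0.6, -0.4]]
```

>>> {"fn": "carry_out", "kwargs": {"series": [[-1.9,-20.5,28,4.4,-0.6,-0.4],[-1.5,-18.3,29.5,4.4,-0.6,-0.4],[-1.1,-16,31,4.4,-0.6,-0.4],[-0.7,-13.6,32,4.4,-0.6,-0.4],[-0.2,-11,33,4.4,-0.6,-0.4]], "hand": 60}}

```text
t: 0.57
position: [0.2283, 0.3532, 0.2409]
tool_rot: [[0.033, 0.58, 0.814], [-0.054, 0.814, -0.578], [-0.998, -0.025, 0.058]]
wrist_force: [0.8, -0.3, -0.3]
gripper_width: 0.0599
```

>>> {"fn": "carry_out", "kwargs": {"series": [[0.2,-8.6,33.8,4.4,-0.6,-0.4],[0.6,-6,34.4,4.4,-0.6,-0.4],[1,-3.3,34.7,4.4,-0.6,-0.4],[1.3,-0.7,34.8,4.4,-0.6,-0.4],[1.7,2,34.8,4.4,-0.6,-0.4]]}}

```text
t: 0.98
position: [0.3413, 0.2206, 0.251]
tool_rot: [[0.044, 0.844, 0.534], [-0.115, 0.535, -0.837], [-0.992, -0.025, 0.12]]
wrist_force: [-0.8, -0.2, -0.2]
gripper_width: 0.0603
```

>>> {"fn": "carry_out", "kwargs": {"series": [[2,4.7,34.5,4.4,-0.6,-0.4],[2.3,7.3,34,4.4,-0.6,-0.4],[2.6,9.9,33.3,4.4,-0.6,-0.4],[2.9,12.4,32.5,4.4,-0.6,-0.4],[3.1,14.9,31.4,4.4,-0.6,-0.4]]}}

```text
t: 1.4
position: [0.454, 0.0878, 0.2611]
tool_rot: [[0.03, 0.984, 0.176], [-0.175, 0.179, -0.968], [-0.984, -0.002, 0.178]]
wrist_force: [0.7, 1.5, 0.3]
gripper_width: 0.06
```

Run:
```python
from h import *
o=get_obs();print(o['t'],o['position'],o['tool_rot'].round(3),o['joint_pos'].round(1),o['wrist_force'])
snap('wrist','w1')
snap('scene','s1')
```

```text
1.4 [0.45398882 0.08780404 0.26110748] [[ 0.03   0.984  0.176]
 [-0.175  0.179 -0.968]
 [-0.984 -0.002  0.178]] [ 17.6   9.7  -1.1  80.6 -10.2  97.4] [0.73733316 1.47603015 0.25653276]
```

View pics/w1.png

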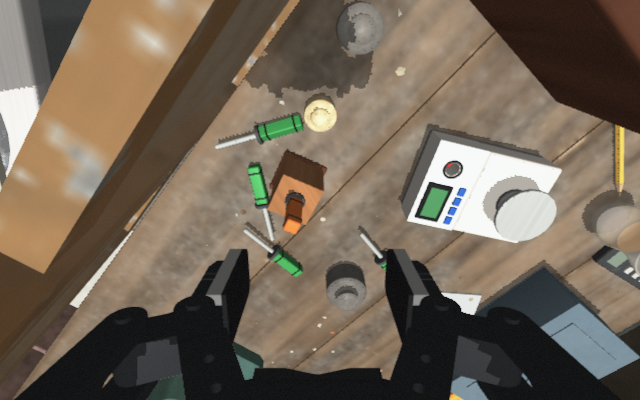

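View pics/s1.png

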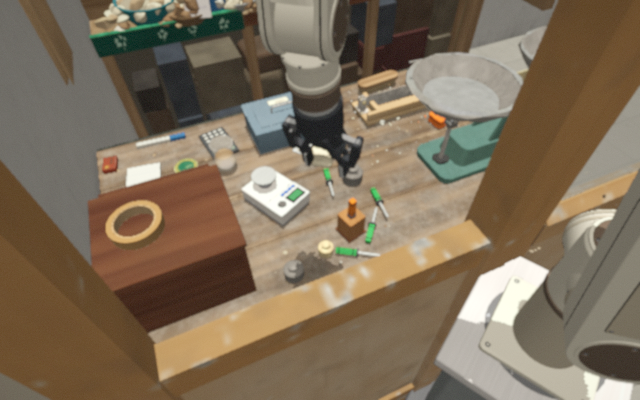

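Run:
```python
from h import *
c=load('w1')
for n,u,v in [('brass',320,115),('brassknob',320,110),('ironS',360,28),('ironB',346,290),('pan',526,215),('hole',453,169),('orange top',293,226),('standtop',283,210),('greenA',300,122),('greenAtip',218,147),('greenB',258,185),('gBtip',270,236),('gC',283,262),('gCtip',247,229),('gD',385,262),('gDtip',362,231),('tbl',400,120)]:
    print(n,dep(c,u,v).round(4))
a=c['pixels'][85:250,200:400,::-1]; cv2.imwrite('pics/w1c.png',cv2.resize(a,(720,594),interpolation=cv2.INTER_CUBIC))
a=c['pixels'][115:255,390:570,::-1]; cv2.imwrite('pics/w1d.png',cv2.resize(a,(771,600),interpolation=cv2.INTER_CUBIC))
```

```text
brass [0.455  0.0948 0.0373]
brassknob [0.4542 0.0989 0.0335]
ironS [0.4753 0.1793 0.0423]
ironB [ 0.5313 -0.1278  0.0368]
pan [0.6818 0.0403 0.0751]
hole [0.61   0.0609 0.0324]
orange top [0.4453 0.0076 0.1121]
standtop [ 0.4334 -0.0081  0.06  ]
greenA [0.4364 0.0779 0.0161]
greenAtip [0.3506 0.0328 0.0149]
greenB [ 0.3996 -0.0059  0.0159]
gBtip [ 0.4221 -0.0747  0.017 ]
gC [ 0.4439 -0.1126  0.0174]
gCtip [ 3.904e-01 -8.100e-02  1.000e-04]
gD [ 0.5754 -0.0855  0.0209]
gDtip [ 5.396e-01 -5.660e-02  5.000e-04]
tbl [0.5462 0.0955 0.    ]
```

View pics/w1c.png

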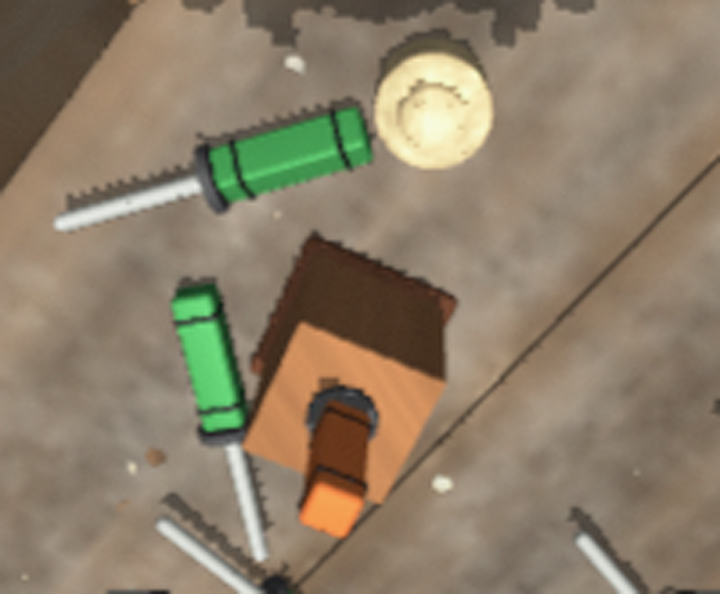

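View pics/w1d.png

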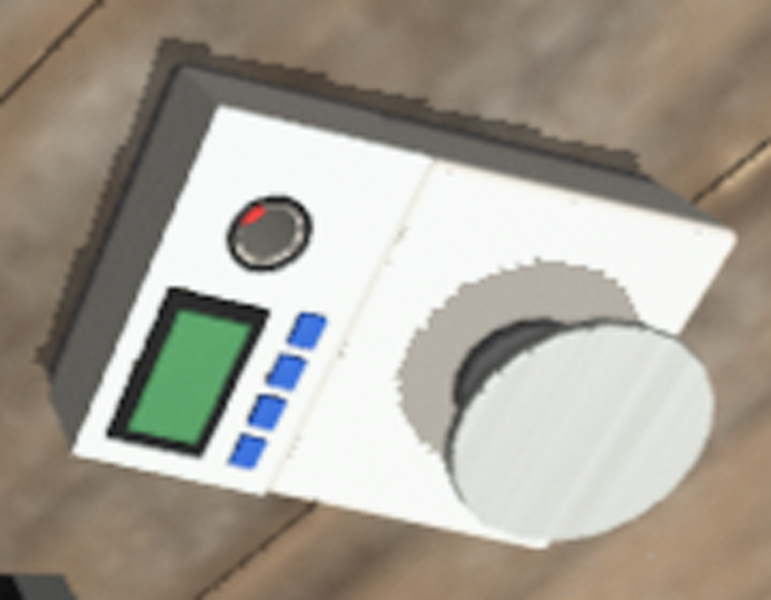

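Run:
```python
from h import *
c=load('w1');P=cloud(c)
h=cv2.cvtColor(c['pixels'],cv2.COLOR_RGB2HSV)
m=cv2.inRange(h,(15,50,60),(35,255,255)); k=np.zeros_like(m);k[90:140,295:345]=m[90:140,295:345]
Q=P[k>0];Q=Q[np.isfinite(Q[:,0])]
print('z hist',np.histogram(Q[:,2],bins=np.arange(0,.045,.003)))
for lo,hi in((.024,.031),(.031,.04)):
    q=Q[(Q[:,2]>lo)&(Q[:,2]<hi)]
    if len(q)>5:(u)=cv2.minEnclosingCircle(q[:,:2].astype(np.float32));print(lo,len(q),np.array(u[0]).round(4),round(u[1],4),np.median(q[:,2]))
kk=cv2.inRange(h,(5,120,150),(14,255,255));
for x,y in [(305,323),(443,380),(380,503),(245,445)]: print('standcorner',onz(c,200+x/3.6,85+y/3.6,.06).round(4))
for x,y in [(315,235),(455,302),(255,365)]: print('foot',onz(c,200+x/3.6,85+y/3.6,.006).round(4))
ht=[(332,487),(364,497),(345,538),(302,517)]
for x,y in ht: print('handle top',onz(c,200+x/3.6,85+y/3.6,.112).round(4))
# hole ring
f=771/180
print('hole',onz(c,390+269/f,115+233/f,.044).round(4))
q=P[115:255,390:570].reshape(-1,3);q=q[abs(q[:,2]-.075)<.0025]
cc=cv2.minEnclosingCircle(q[:,:2].astype(np.float32));print('pan',np.array(cc[0]).round(4),cc[1],len(q))
print('deck corners',[onz(c,390+x/f,115+y/f,.044).round(4) for x,y in[(220,105),(735,235),(73,455)]])
# greenA end
g=cv2.inRange(h,(50,100,40),(80,255,255));g[:, :250]=0;g[150:]=0;g[:,330:]=0
ys,xs=np.where(g);G=P[ys,xs];print('greenA x max',G[G[:,0].argmax()].round(4),G[G[:,1].argmax()].round(4),G[G[:,1].argmin()].round(4),G[:,2].max())
```

```text
z hist (array([693,  22,  13,  16,  20,  17,  25, 212, 281,   2,   4, 167,  46,
         0]), array([0.   , 0.003, 0.006, 0.009, 0.012, 0.015, 0.018, 0.021, 0.024,
       0.027, 0.03 , 0.033, 0.036, 0.039, 0.042]))
0.024 283 [0.4556 0.0901] 0.0161 0.02492889415998517
0.031 217 [0.4555 0.0898] 0.0099 0.0351716832581746
standcorner [0.4295 0.0337 0.06  ]
standcorner [0.4715 0.0229 0.06  ]
standcorner [ 0.4605 -0.0222  0.06  ]
standcorner [ 0.4174 -0.0093  0.06  ]
foot [0.4274 0.0395 0.006 ]
foot [0.4759 0.0247 0.006 ]
foot [ 0.4141 -0.0101  0.006 ]
handle top [0.4436 0.0136 0.112 ]
handle top [0.4522 0.0121 0.112 ]
handle top [ 0.4493 -0.0013  0.112 ]
handle top [0.4373 0.0031 0.112 ]
hole [0.6043 0.0645 0.044 ]
pan [0.6817 0.0381] 0.03154522925615311 2411
deck corners [array([0.581, 0.094, 0.044]), array([0.7182, 0.0848, 0.044 ]), array([ 0.5757, -0.0067,  0.044 ])]
greenA x max [nan nan nan] [nan nan nan] [nan nan nan] nan
```

Run:
```python
from h import *
a=np.radians(17.6);d=np.array([np.cos(a),np.sin(a)]);e=np.array([d[1],-d[0]])
snap('top','t1')
for t,t0 in (('s1','scene0'),('t1','top0')):
    c=load(t);c0=load(t0)
    ch=(abs(c['depth']-c0['depth'])>.03)
    P=cloud(c)[ch];P=P[np.isfinite(P[:,0])]
    r=P[:,:2]@d;w=P[:,:2]@e
    for r0 in np.arange(-.2,.65,.05):
      for z0 in np.arange(0.1,1.1,.1):
        j=(abs(w)<.2)&(r>r0)&(r<r0+.05)&(P[:,2]>z0)&(P[:,2]<z0+.1)
        if j.sum()>25: print(t,' r',r0.round(2),'z',z0.round(1),j.sum(),'w',np.percentile(w[j],[1,99]).round(3),'zmax',P[j][:,2].max().round(3))
```

```text
s1  r -0.05 z 0.1 135 w [-0.137 -0.133] zmax 0.2
s1  r -0.05 z 0.2 485 w [-0.138 -0.135] zmax 0.273
s1  r -0.0 z 0.1 954 w [-0.137 -0.033] zmax 0.2
s1  r -0.0 z 0.2 2362 w [-0.137  0.082] zmax 0.3
s1  r -0.0 z 0.3 973 w [-0.136  0.046] zmax 0.372
s1  r 0.05 z 0.1 891 w [-0.037  0.028] zmax 0.2
s1  r 0.05 z 0.2 2922 w [-0.135  0.07 ] zmax 0.3
s1  r 0.05 z 0.3 3400 w [-0.136  0.013] zmax 0.4
s1  r 0.05 z 0.4 2464 w [-0.135 -0.071] zmax 0.487
s1  r 0.1 z 0.4 245 w [-0.129  0.111] zmax 0.497
s1  r 0.35 z 0.3 115 w [0.017 0.048] zmax 0.37
s1  r 0.4 z 0.2 106 w [0.034 0.052] zmax 0.3
s1  r 0.4 z 0.3 1052 w [-0.002  0.051] zmax 0.4
s1  r 0.4 z 0.4 1395 w [-0.015  0.036] zmax 0.5
s1  r 0.4 z 0.5 2427 w [-0.041  0.03 ] zmax 0.6
s1  r 0.45 z 0.2 123 w [0.043 0.067] zmax 0.3
s1  r 0.45 z 0.3 447 w [-0.007  0.061] zmax 0.4
s1  r 0.45 z 0.4 1466 w [-0.021  0.008] zmax 0.5
s1  r 0.45 z 0.5 2938 w [-0.04  -0.008] zmax 0.597
s1  r 0.5 z 0.3 455 w [0.034 0.062] zmax 0.37
s1  r 0.5 z 0.5 371 w [-0.041 -0.026] zmax 0.592
t1  r 0.2 z 0.7 244 w [0.029 0.138] zmax 0.791
t1  r 0.25 z 0.7 5078 w [-0.052  0.054] zmax 0.792
t1  r 0.25 z 0.9 36 w [0.166 0.197] zmax 0.976
t1  r 0.3 z 0.7 5302 w [-0.048  0.051] zmax 0.734
t1  r 0.35 z 0.6 155 w [-0.042  0.05 ] zmax 0.7
t1  r 0.35 z 0.7 4100 w [-0.042  0.046] zmax 0.725
t1  r 0.4 z 0.3 172 w [0.036 0.06 ] zmax 0.4
t1  r 0.4 z 0.4 147 w [0.039 0.064] zmax 0.5
t1  r 0.4 z 0.5 52 w [0.042 0.051] zmax 0.569
t1  r 0.4 z 0.6 495 w [-0.037  0.047] zmax 0.7
t1  r 0.4 z 0.7 3442 w [-0.042  0.044] zmax 0.715
t1  r 0.45 z 0.4 255 w [0.045 0.067] zmax 0.499
t1  r 0.45 z 0.5 29 w [0.044 0.048] zmax 0.527
t1  r 0.45 z 0.6 1156 w [-0.04   0.047] zmax 0.7
t1  r 0.45 z 0.7 2491 w [-0.042  0.044] zmax 0.71
t1  r 0.5 z 0.3 168 w [0.042 0.064] zmax 0.372
t1  r 0.5 z 0.6 456 w [-0.041  0.045] zmax 0.696
```

View pics/t1.png

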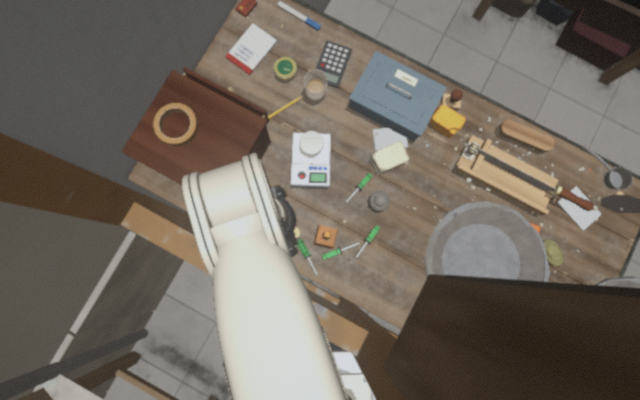

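Run:
```python
from h import *
R=Rdown(-62,10); print(R.round(2))
rows([.454,.089,.12],R,15)
```

```text
[[-0.15  0.47 -0.87]
 [-0.08 -0.88 -0.46]
 [-0.98  0.    0.17]]
[[9.2, 0.0, -1.7, 4.7, 0.0, -0.8], [9.2, 0.0, -1.7, 4.7, 0.0, -0.8], [9.2, 0.0, -1.7, 4.7, 0.0, -0.8], [9.2, 0.0, -1.7, 4.7, 0.0, -0.8], [9.2, -0.0, -1.7, 4.7, 0.0, -0.8]]
[[9.2, -0.0, -1.7, 4.7, 0.0, -0.8], [9.2, -0.0, -1.7, 4.7, 0.0, -0.8], [9.2, -0.0, -1.7, 4.7, 0.0, -0.8], [9.2, -0.0, -1.7, 4.7, 0.0, -0.8], [9.2, -0.0, -1.7, 4.7, 0.0, -0.8]]
[[9.2, -0.1, -1.7, 4.7, 0.0, -0.8], [9.2, -0.1, -1.7, 4.7, 0.0, -0.8], [9.2, -0.1, -1.7, 4.7, 0.0, -0.8], [9.2, -0.1, -1.7, 4.7, 0.0, -0.8], [9.2, -0.1, -1.7, 4.7, 0.0, -0.8]]
```

>>> {"fn": "carry_out", "kwargs": {"series": [[9.2,0,-1.7,4.7,0,-0.8],[9.2,0,-1.7,4.7,0,-0.8],[9.2,0,-1.7,4.7,0,-0.8],[9.2,0,-1.7,4.7,0,-0.8],[9.2,0,-1.7,4.7,0,-0.8]]}}

```text
t: 1.97
position: [0.4523, 0.0907, 0.2138]
tool_rot: [[-0.04, 0.973, -0.228], [-0.173, -0.232, -0.957], [-0.984, 0.001, 0.177]]
wrist_force: [-0.5, 0.8, 0.7]
gripper_width: 0.06
```

>>> {"fn": "carry_out", "kwargs": {"series": [[9.2,0,-1.7,4.7,0,-0.8],[9.2,0,-1.7,4.7,0,-0.8],[9.2,0,-1.7,4.7,0,-0.8],[9.2,0,-1.7,4.7,0,-0.8],[9.2,0,-1.7,4.7,0,-0.8]]}}

```text
t: 2.38
position: [0.4525, 0.091, 0.167]
tool_rot: [[-0.103, 0.796, -0.596], [-0.143, -0.605, -0.783], [-0.984, 0.005, 0.176]]
wrist_force: [0.0, -0.2, -0.3]
gripper_width: 0.0601
```

>>> {"fn": "carry_out", "kwargs": {"series": [[9.2,-0.1,-1.7,4.7,0,-0.8],[9.2,-0.1,-1.7,4.7,0,-0.8],[9.2,-0.1,-1.7,4.7,0,-0.8],[9.2,-0.1,-1.7,4.7,0,-0.8],[9.2,-0.1,-1.7,4.7,0,-0.8]]}}

```text
t: 2.8
position: [0.4527, 0.0913, 0.1203]
tool_rot: [[-0.148, 0.484, -0.863], [-0.091, -0.875, -0.475], [-0.985, 0.008, 0.173]]
wrist_force: [-0.5, 0.8, -0.2]
gripper_width: 0.0602
```

Run:
```python
from h import *
o=get_obs();print(o['t'],o['position'],o['tool_rot'].round(3),o['joint_pos'].round(1),o['wrist_force'])
snap('wrist','w2')
rows([.454,.089,.004],Rdown(-62,10),5)
```

```text
2.8 [0.45268363 0.09130294 0.12030132] [[-0.148  0.484 -0.863]
 [-0.091 -0.875 -0.475]
 [-0.985  0.008  0.173]] [ 13.4  21.5  -7.1  70.9  -3.1 164.8] [-0.5229975   0.77893899 -0.15062871]
[[22.5, 0.3, -4.2, 0.1, 0.0, -0.1], [22.5, 0.4, -4.2, 0.1, 0.0, -0.1], [22.5, 0.4, -4.2, 0.1, 0.0, -0.1], [22.5, 0.4, -4.2, 0.1, 0.0, -0.1], [22.5, 0.5, -4.2, 0.1, 0.0, -0.1]]
```

View pics/w2.png

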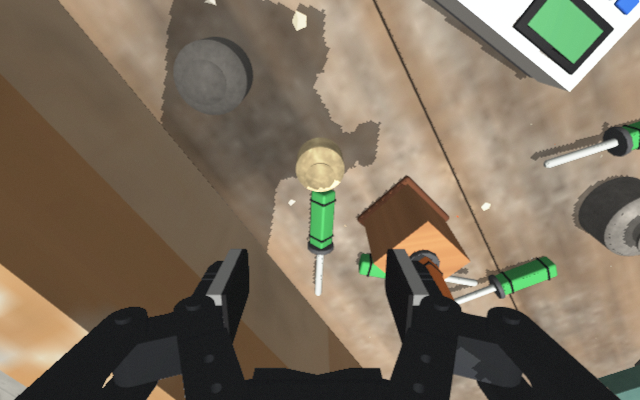

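>>> {"fn": "carry_out", "kwargs": {"series": [[22.5,0.4,-4.2,0,0,0],[22.5,0.4,-4.2,0,0,0],[22.5,0.4,-4.2,0,0,0]]}}

```text
t: 3.1
position: [0.455, 0.0899, 0.052]
tool_rot: [[-0.146, 0.488, -0.86], [-0.091, -0.873, -0.48], [-0.985, 0.009, 0.172]]
wrist_force: [-0.2, 0.8, 0.7]
gripper_width: 0.0602
```

>>> {"fn": "carry_out", "kwargs": {"series": [[15,0.4,-2.8,0,0,0],[15,0.4,-2.8,0,0,0],[15,0,-2.8,0,0,0],[0,0,0,0,0,0]]}}

```text
t: 3.43
position: [0.4535, 0.0885, 0.0043]
tool_rot: [[-0.152, 0.488, -0.859], [-0.093, -0.873, -0.479], [-0.984, 0.007, 0.178]]
wrist_force: [-1.0, -0.2, 0.4]
gripper_width: 0.0599
```

Run:
```python
from h import *
o=get_obs();print(o['t'],o['position'],o['tool_rot'].round(3),o['wrist_force'])
snap('wrist','w3')
```

```text
3.4333 [0.45349094 0.08850818 0.00428994] [[-0.152  0.488 -0.859]
 [-0.093 -0.873 -0.479]
 [-0.984  0.007  0.178]] [-0.95529765 -0.246181    0.35144214]
```

View pics/w3.png

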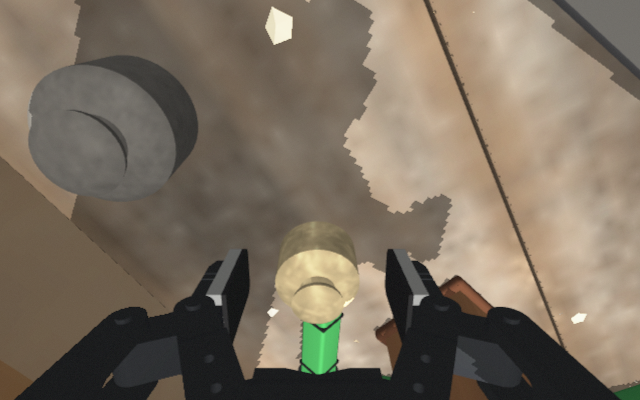

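Run:
```python
from h import *
o=get_obs();c=load('w3');R=o['tool_rot'];p=o['position']
print(proj(c,p),proj(c,p-R[:,0]*.0187),proj(c,[.4556,.09,.025]),proj(c,[.4556,.09,.0]),proj(c,[.4556,.09,.036]))
P=cloud(c);h=cv2.cvtColor(c['pixels'],cv2.COLOR_RGB2HSV);m=cv2.inRange(h,(15,50,60),(35,255,255))>0
q=P[215:330,270:365][m[215:330,270:365]];q=q[np.isfinite(q[:,0])]
for lo,hi in((.0225,.0275),(.032,.039)):
    k=q[(q[:,2]>lo)&(q[:,2]<hi)];print(len(k),cv2.minEnclosingCircle(k[:,:2].astype(np.float32)),k.mean(0))
```

```text
[318.19190706 261.59569344] [318.35883121 284.47731838] [317.12152355 289.03581379] [316.70061244 250.65066118] [317.3522901  310.08089149]
2692 ((0.45650872588157654, 0.09050526469945908), 0.017131688073277473) [0.46134808 0.09356805 0.02449841]
1686 ((0.4557459354400635, 0.0905594751238823), 0.010339642874896526) [0.45768331 0.091439   0.03515884]
```

>>> {"fn": "carry_out", "kwargs": {"series": [[0,0,0,0,0,0],[0,0,0,0,0,0],[0,0,0,0,0,0],[0,0,0,0,0,0],[0,0,0,0,0,0]], "hand": 20, "force": 50}}

```text
t: 3.9
position: [0.457, 0.0889, 0.008]
tool_rot: [[-0.145, 0.485, -0.862], [-0.09, -0.874, -0.477], [-0.985, 0.008, 0.17]]
wrist_force: [-2.1, 2.3, 6.3]
gripper_width: 0.0309
```

>>> {"fn": "carry_out", "kwargs": {"series": [[0,0,0,0,0,0],[0,0,0,0,0,0],[0,0,0,0,0,0]]}}

```text
t: 4.15
position: [0.457, 0.0889, 0.008]
tool_rot: [[-0.145, 0.485, -0.862], [-0.089, -0.874, -0.477], [-0.985, 0.008, 0.17]]
wrist_force: [-1.5, 1.3, 5.9]
gripper_width: 0.0311
```

Run:
```python
from h import *
snap('wrist','w4');snap('scene','s4')
a=load('s4')['pixels'][180:300,250:410,::-1]; cv2.imwrite('pics/s4c.png',cv2.resize(a,(800,600),interpolation=cv2.INTER_CUBIC))
```

```text
(no output)
```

View pics/w4.png

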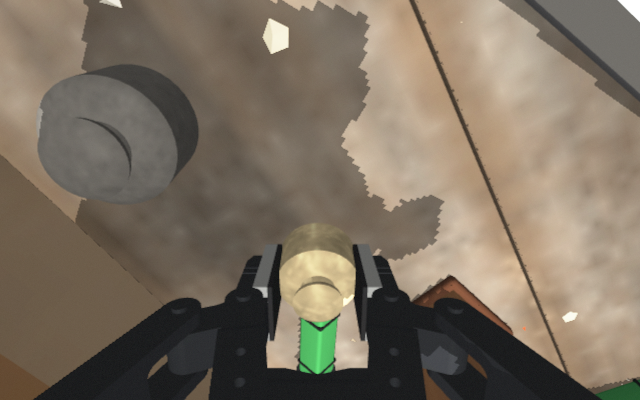

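View pics/s4c.png

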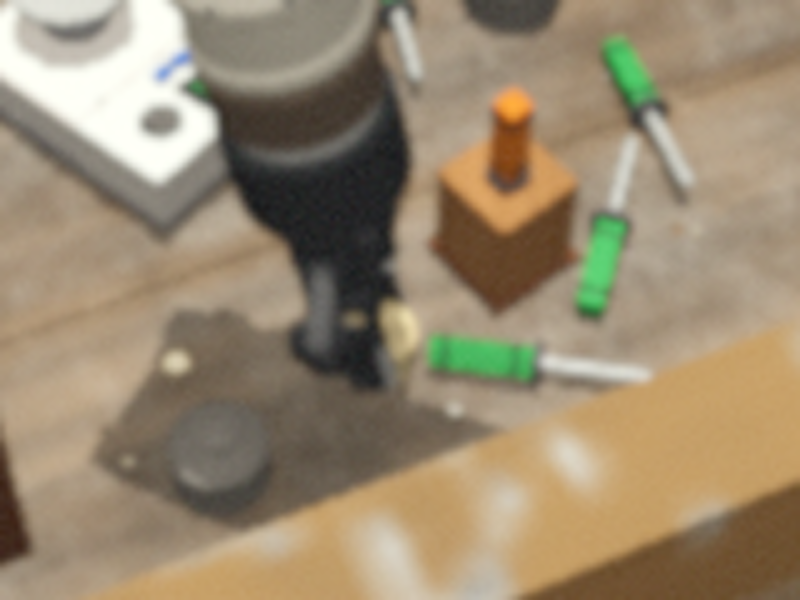

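>>> {"fn": "carry_out", "kwargs": {"series": [[-5,0,0.9,0,0,0],[-10,0,1.7,0,0,0],[-15,0,2.6,0,0,0],[-15,0,2.6,0,0,0],[0,0,0,0,0,0]]}}

```text
t: 4.67
position: [0.4584, 0.0888, 0.0552]
tool_rot: [[-0.141, 0.485, -0.863], [-0.09, -0.874, -0.477], [-0.986, 0.011, 0.167]]
wrist_force: [0.6, 0.3, -2.5]
gripper_width: 0.0308
```

```bash
cat >> h.py <<'E'
def brasscheck(tag,box=(215,335,270,365)):
    c=load(tag);P=cloud(c);h=cv2.cvtColor(c['pixels'],cv2.COLOR_RGB2HSV);m=cv2.inRange(h,(15,50,60),(35,255,255))>0
    a,b,d,e=box;q=P[a:b,d:e][m[a:b,d:e]];q=q[np.isfinite(q[:,0])]
    z=q[:,2];hh=np.histogram(z,bins=np.arange(z.min(),z.max()+.002,.002));print('z',z.min(),z.max());print(hh[0])
    # RANSAC-ish plane of body top: take dominant z band
    i=hh[0][2:].argmax()+2;zc=hh[1][i]+.001
    k=q[abs(z-zc)<.005]
    for _ in range(8):
        cen=k.mean(0);n=np.linalg.svd(k-cen)[2][2];n=n*np.sign(n[2]);r=(q-cen)@n;k=q[abs(r)<.0015]
    print('plane n',n.round(3),'tilt',np.degrees(np.arccos(n[2])).round(2),'cz',cen[2].round(4),'N',len(k),'circle',cv2.minEnclosingCircle(k[:,:2].astype(np.float32)))
E
python3 - <<'E'
from h import *
o=get_obs();print(o['t'],o['position'],o['tool_rot'].round(3),o['wrist_force'],o['gripper_width'])
snap('wrist','w5');brasscheck('w4');brasscheck('w5')
E
```

```text
4.6667 [0.45844392 0.08876136 0.05518999] [[-0.141  0.485 -0.863]
 [-0.09  -0.874 -0.477]
 [-0.986  0.011  0.167]] [ 0.5536028   0.31159028 -2.53275924] 0.030825918382952993
z -0.0019846760318985024 0.04459437575683656
[1510 1018  150  160  176  170  201  187  202  199  217  263  918 1514
  180    6   30  235 1056  306    4    4    0    4]
plane n [0.054 0.038 0.998] tilt 3.79 cz 0.0244 N 2160 circle ((0.4582861661911011, 0.08959893882274628), 0.016582511365413666)
z -0.0018498304961483414 0.09215324373905695
[1923  840    0    0    0    0    0    0    0    1    0    0    0    0
    0    0    0    0    0    0    0    0    0    0    4   77  170  159
  164  191  199  179  194  210  216  483 1404  839   55    0   77  534
 1000    8    0    1    1    1]
plane n [0.052 0.044 0.998] tilt 3.88 cz 0.0716 N 2170 circle ((0.45980337262153625, 0.0889788419008255), 0.016970455646514893)
```

View pics/w5.png

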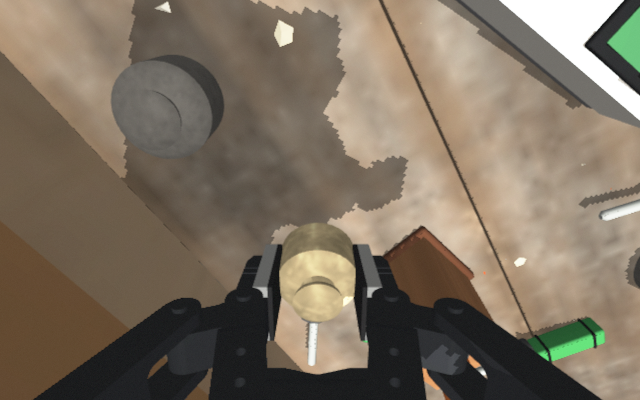

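Run:
```python
from h import *
brasscheck('w3')
```

```text
z -0.002029987453569554 0.037183670833689786
[2115 1494  167  173  194  189  187  217  221  227  229  285 1040 1626
  227    8   29  245 1069  372]
plane n [0.046 0.029 0.999] tilt 3.12 cz 0.0244 N 2279 circle ((0.4576248824596405, 0.09139785915613174), 0.01664666272699833)
```

Run:
```python
from h import *
rows([.681,.037,.14],Rdown(0,9.5),15)
```

```text
[[-7.5, 10.3, -10.2, -4.0, 0.0, 0.6], [-7.3, 11.1, -9.5, -4.0, 0.0, 0.6], [-7.2, 11.8, -8.7, -4.0, 0.0, 0.6], [-7.1, 12.4, -7.8, -4.0, 0.0, 0.6], [-6.9, 13.0, -7.0, -4.0, 0.0, 0.6]]
[[-6.8, 13.6, -6.0, -4.0, 0.0, 0.6], [-6.6, 14.0, -5.1, -4.0, 0.0, 0.6], [-6.4, 14.4, -4.1, -4.0, 0.0, 0.6], [-6.3, 14.7, -3.0, -4.0, 0.0, 0.6], [-6.1, 15.0, -2.0, -4.0, 0.0, 0.6]]
[[-5.9, 15.2, -1.0, -4.0, 0.0, 0.6], [-5.8, 15.3, 0.1, -4.0, 0.0, 0.6], [-5.6, 15.3, 1.2, -4.0, 0.0, 0.6], [-5.4, 15.2, 2.2, -4.0, 0.0, 0.6], [-5.3, 15.1, 3.3, -4.0, 0.0, 0.6]]
```

>>> {"fn": "carry_out", "kwargs": {"series": [[-7.5,10.3,-10.2,-4,0,0.6],[-7.3,11.1,-9.5,-4,0,0.6],[-7.2,11.8,-8.7,-4,0,0.6],[-7.1,12.4,-7.8,-4,0,0.6],[-6.9,13,-7,-4,0,0.6]]}}

```text
t: 5.13
position: [0.5307, 0.0708, 0.0796]
tool_rot: [[-0.115, 0.76, -0.64], [-0.132, -0.65, -0.748], [-0.984, -0.001, 0.176]]
wrist_force: [-0.3, -0.4, -3.0]
gripper_width: 0.0311
```

>>> {"fn": "carry_out", "kwargs": {"series": [[-6.8,13.6,-6,-4,0,0.6],[-6.6,14,-5.1,-4,0,0.6],[-6.4,14.4,-4.1,-4,0,0.6],[-6.3,14.7,-3,-4,0,0.6],[-6.1,15,-2,-4,0,0.6]]}}

```text
t: 5.55
position: [0.6053, 0.0534, 0.1072]
tool_rot: [[-0.071, 0.937, -0.341], [-0.159, -0.348, -0.924], [-0.985, -0.011, 0.174]]
wrist_force: [0.7, -0.6, -2.4]
gripper_width: 0.0311
```

>>> {"fn": "carry_out", "kwargs": {"series": [[-5.9,15.2,-1,-4,0,0.6],[-5.8,15.3,0.1,-4,0,0.6],[-5.6,15.3,1.2,-4,0,0.6],[-5.4,15.2,2.2,-4,0,0.6],[-5.3,15.1,3.3,-4,0,0.6]]}}

```text
t: 5.97
position: [0.68, 0.036, 0.1344]
tool_rot: [[-0.02, 1.0, 0.001], [-0.168, -0.002, -0.986], [-0.986, -0.02, 0.168]]
wrist_force: [0.5, -0.8, -2.3]
gripper_width: 0.0308
```

Run:
```python
from h import *
o=get_obs();print(o['t'],o['position'],o['tool_rot'].round(3),o['joint_pos'].round(1),o['wrist_force'],o['gripper_width'])
snap('wrist','w6');brasscheck('w6')
```

```text
5.9667 [0.67998168 0.03595183 0.13439032] [[-0.02   1.     0.001]
 [-0.168 -0.002 -0.986]
 [-0.986 -0.02   0.168]] [ 7.2 39.5 25.6 78.5 -9.4 97.5] [ 0.53890007 -0.80264508 -2.32081734] 0.0307752501950821
z -0.0014243537079002278 0.16386332683548893
[ 357   84   13   17   26   28   25   32   28   32   23   19   14   16
   13   18   14   11    8    3    0    0    0    0    0    0    0    0
    0    0    0    0    0    0    0    0    0    0    0    0    0    0
    0    0    0    0    0    0    0    0    0    0    0    0    0    0
    0    0    0    0    0    0    0    0   29  136  171  160  182  173
  196  192  186  238  278 1042 1418  149    5   34  297 1108  190]
plane n [0.023 0.06  0.998] tilt 3.68 cz 0.1508 N 2174 circle ((0.6810864210128784, 0.03731231391429901), 0.017492089420557022)
```

View pics/w6.png

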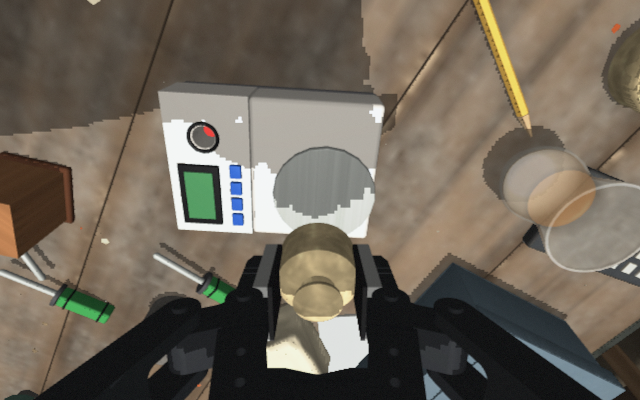

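Run:
```python
from h import *
c=load('w6');P=cloud(c);q=P[140:245,265:385].reshape(-1,3);z=q[:,2]
q=q[(abs(z-.075)<.004)];print(len(q),cv2.minEnclosingCircle(q[:,:2].astype(np.float32)),np.median(q[:,2]), q.min(0),q.max(0))
f=0
for u,v in [(203,137)]: print('hole',onz(c,u,v,.044))
R=get_obs()['tool_rot'];print((R.T@np.array([0,0,-1.])).round(3),(R.T@np.array([1,0,0.])).round(3),(R.T@np.array([0,1.,0.])).round(3))
```

```text
6813 ((0.6821283102035522, 0.038125671446323395), 0.03109930269420147) 0.0749163524881156 [0.65117546 0.01090688 0.07113297] [0.71271197 0.06895616 0.0772683 ]
hole [0.60409629 0.06479598 0.044     ]
[ 0.986  0.015 -0.168] [-0.015  1.     0.001] [-0.168 -0.001 -0.986]
```

>>> {"fn": "carry_out", "kwargs": {"series": [[12,0.5,-2.5,0,0,0.8],[12,0.5,-2.5,0,0,0.8],[12,0,-2,0,0,0],[10,0,-2,0,0,0],[0,0,0,0,0,0]]}}

```text
t: 6.43
position: [0.6784, 0.0372, 0.0848]
tool_rot: [[0.003, 1.0, -0.002], [-0.168, -0.002, -0.986], [-0.986, 0.003, 0.168]]
wrist_force: [-0.6, -0.6, -3.2]
gripper_width: 0.0309
```

Run:
```python
from h import *
o=get_obs();print(o['t'],o['position'],o['tool_rot'].round(3),o['wrist_force'],o['gripper_width'])
snap('wrist','w7');brasscheck('w7')
```

```text
6.4333 [0.67836817 0.03718916 0.08483938] [[ 0.003  1.    -0.002]
 [-0.168 -0.002 -0.986]
 [-0.986  0.003  0.168]] [-0.6105278  -0.57495143 -3.21647342] 0.030938494087995295
z -0.0037018621392621576 0.12207459143023759
[   3  963  377    0    0    0    0    0    0    0    0    0    0    0
    0    0    0    0    0    0    0    0    0    0    0    0    0    0
    0    0    0    0    0    0    0    0    0    0    1    5    4  108
  163  164  166  175  199  183  194  216  228  703 1612  407   23   14
  129  787  712    5    3    2    3]
plane n [0.001 0.054 0.999] tilt 3.12 cz 0.1013 N 2148 circle ((0.6784964799880981, 0.038351282477378845), 0.017176711931824684)
```

>>> {"fn": "carry_out", "kwargs": {"series": [[0,3.4,0,0,0,0],[1,0,-0.2,0,0,0],[0.7,0,0,0,0,0],[0,0,0,0,0,0]]}}

```text
t: 6.82
position: [0.685, 0.0373, 0.088]
tool_rot: [[0.011, 1.0, -0.003], [-0.168, -0.001, -0.986], [-0.986, 0.012, 0.168]]
wrist_force: [0.5, 0.4, -3.0]
gripper_width: 0.031
```

>>> {"fn": "carry_out", "kwargs": {"series": [[0,0,0,0,0,0],[0,0,0,0,0,0]]}}

```text
t: 6.98
position: [0.6847, 0.0373, 0.0877]
tool_rot: [[0.011, 1.0, -0.003], [-0.168, -0.001, -0.986], [-0.986, 0.011, 0.168]]
wrist_force: [0.3, 0.1, -1.6]
gripper_width: 0.0307
```

Run:
```python
from h import *
o=get_obs();print(o['t'],o['position'],o['tool_rot'].round(3),o['wrist_force'],o['joint_pos'],o['qd'].round(2))
snap('wrist','w8');brasscheck('w8')
```

```text
6.9833 [0.68468544 0.03734608 0.08773963] [[ 0.011  1.    -0.003]
 [-0.168 -0.001 -0.986]
 [-0.986  0.011  0.168]] [ 0.31774653  0.14459658 -1.57813535] [ 7.37796043 40.23783881 19.8348812  70.23688266 -9.65210003 97.55002055] [ 0.06  0.02 -0.16 -0.09  0.08  0.1 ]
z -0.0016532424975303772 0.12437135361847296
[ 943  308    1    0    0    0    0    0    0    0    0    0    0    0
    0    0    0    0    0    0    0    0    0    0    0    0    0    0
    0    0    0    0    0    0    0    0    0    1    5    0    0   47
  155  166  168  178  178  189  192  189  226  394 1268 1099   83    2
   61  446 1098   37    2    2    1    1]
plane n [-0.006  0.062  0.998] tilt 3.58 cz 0.1042 N 2125 circle ((0.6844929456710815, 0.038769692182540894), 0.01697288639843464)
```

>>> {"fn": "carry_out", "kwargs": {"series": [[2,-2,0,0,0,0],[1.5,0,-0.5,0,0,0],[0,0,0,0,0,0],[0,0,0,0,0,0]]}}

```text
t: 7.37
position: [0.6823, 0.0372, 0.0835]
tool_rot: [[0.009, 1.0, -0.003], [-0.168, -0.001, -0.986], [-0.986, 0.01, 0.168]]
wrist_force: [0.3, -0.8, -2.7]
gripper_width: 0.0308
```

>>> {"fn": "carry_out", "kwargs": {"series": [[0.7,0,0,0,0,0],[0,0,0,0,0,0],[0,0,0,0,0,0]]}}

```text
t: 7.62
position: [0.6827, 0.0371, 0.0832]
tool_rot: [[0.01, 1.0, -0.003], [-0.168, -0.001, -0.986], [-0.986, 0.011, 0.168]]
wrist_force: [-0.3, 0.9, -1.5]
gripper_width: 0.0308
```

Run:
```python
from h import *
o=get_obs();print(o['t'],o['position'],o['wrist_force'])
snap('wrist','w9');brasscheck('w9')
```

```text
7.6167 [0.68265513 0.03713147 0.08317066] [-0.28889024  0.90475245 -1.54180767]
z -0.001693154209091302 0.11930736009205235
[ 967  395    0    0    0    0    0    0    0    0    0    0    0    0
    0    0    0    0    0    0    0    0    0    0    0    0    0    0
    0    0    0    0    0    0    0    0    0    1    6   89  152  172
  169  172  176  189  204  204  212  587 1518  646   44    6  102  622
  905    7    0    5    1]
plane n [-0.008  0.054  0.999] tilt 3.13 cz 0.0996 N 2149 circle ((0.6830641031265259, 0.0380597822368145), 0.017228560522198677)
```

>>> {"fn": "carry_out", "kwargs": {"series": [[0.7,0,0,0,0,0],[0.5,0,0,0,0,0],[0,0,0,0,0,0],[0,0,0,0,0,0]]}}

```text
t: 8.0
position: [0.6827, 0.0371, 0.0831]
tool_rot: [[0.011, 1.0, -0.003], [-0.168, -0.001, -0.986], [-0.986, 0.011, 0.168]]
wrist_force: [-3.2, 0.6, 6.0]
gripper_width: 0.031
```

>>> {"fn": "carry_out", "kwargs": {"series": [[0,0,0,0,0,0],[0,0,0,0,0,0],[0,0,0,0,0,0]], "hand": 52}}

```text
t: 8.25
position: [0.6828, 0.0367, 0.0817]
tool_rot: [[0.01, 1.0, -0.003], [-0.168, -0.001, -0.986], [-0.986, 0.011, 0.168]]
wrist_force: [0.0, 0.3, -0.6]
gripper_width: 0.052
```

Run:
```python
from h import *
o=get_obs();print(o['t'],o['position'],o['wrist_force'],o['gripper_width'],o['tool_rot'].round(3))
snap('wrist','w10');brasscheck('w10')
```

```text
8.25 [0.68280123 0.03672283 0.08165616] [ 0.04669957  0.28879256 -0.577539  ] 0.05196538514133242 [[ 0.01   1.    -0.003]
 [-0.168 -0.001 -0.986]
 [-0.986  0.011  0.168]]
z -0.003980660086768006 0.11228707096758515
[  12  977  981    0    0    0    0    0    0    0    0    0    0    0
    0    0    0    0    0    0    0    0    0    0    0    0    0    0
    0    0    0    0    0    0    0    0    0    0    0    8   74  159
  176  172  188  190  190  214  198  227  582 1484  820   56    3   79
  551 1024    6]
plane n [0.005 0.053 0.999] tilt 3.05 cz 0.0995 N 2170 circle ((0.6824992299079895, 0.03950819373130798), 0.016411704942584038)
```

View pics/w10.png

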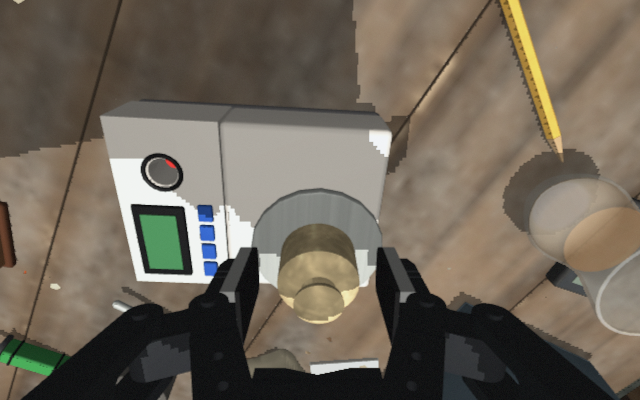

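>>> {"fn": "carry_out", "kwargs": {"series": [[-8,0,0,0,0,0],[-15,0,0,0,0,0],[-22,0,0,0,0,0],[-22,0,0,0,0,0],[-15,0,0,0,0,0]]}}

```text
t: 8.72
position: [0.6825, 0.051, 0.1655]
tool_rot: [[0.013, 1.0, -0.003], [-0.167, -0.001, -0.986], [-0.986, 0.013, 0.167]]
wrist_force: [1.0, 1.1, 0.3]
gripper_width: 0.0521
```

Run:
```python
from h import *
o=get_obs();print(o['t'],o['position'],o['wrist_force'],o['joint_pos'])
snap('wrist','w11')
rows([.4438,.0018,.16],Rdown(-14,15),15)
c=load('w11');print('hole?');P=cloud(c)
```

```text
8.7167 [0.68254608 0.05103904 0.16554124] [1.02444636 1.07769225 0.27817939] [ 8.536774   37.66925882 26.93333374 79.96981849 -9.64444077 98.71939725]
[[0.8, -16.0, 3.2, 0.9, -0.4, -0.3], [0.9, -16.0, 3.5, 0.9, -0.4, -0.3], [1.0, -15.9, 3.7, 0.9, -0.4, -0.3], [1.1, -15.8, 4.0, 0.9, -0.4, -0.3], [1.2, -15.8, 4.2, 0.9, -0.4, -0.3]]
[[1.3, -15.7, 4.4, 0.9, -0.4, -0.3], [1.4, -15.6, 4.7, 0.9, -0.4, -0.3], [1.5, -15.5, 4.9, 0.9, -0.4, -0.3], [1.7, -15.5, 5.1, 0.9, -0.4, -0.3], [1.8, -15.4, 5.4, 0.9, -0.4, -0.3]]
[[1.9, -15.3, 5.6, 0.9, -0.4, -0.3], [2.0, -15.2, 5.8, 0.9, -0.4, -0.3], [2.1, -15.1, 6.1, 0.9, -0.4, -0.3], [2.2, -15.0, 6.3, 0.9, -0.4, -0.3], [2.3, -14.9, 6.5, 0.9, -0.4, -0.3]]
hole?
```

View pics/w11.png

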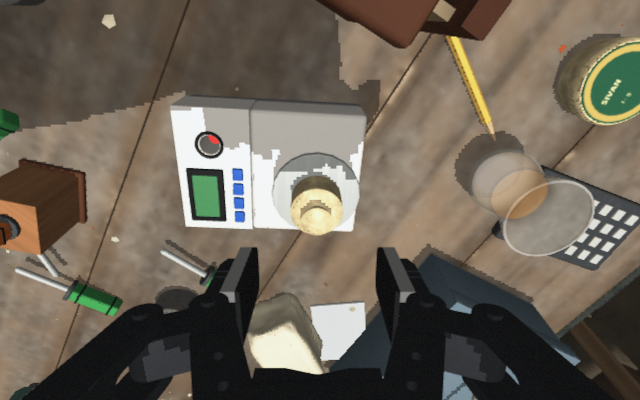

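>>> {"fn": "carry_out", "kwargs": {"series": [[0.8,-16,3.2,0.9,-0.4,-0.3],[0.9,-16,3.5,0.9,-0.4,-0.3],[1,-15.9,3.7,0.9,-0.4,-0.3],[1.1,-15.8,4,0.9,-0.4,-0.3],[1.2,-15.8,4.2,0.9,-0.4,-0.3]], "hand": 45}}

```text
t: 9.18
position: [0.6007, 0.0339, 0.1604]
tool_rot: [[-0.018, 0.996, -0.082], [-0.201, -0.084, -0.976], [-0.979, -0.001, 0.202]]
wrist_force: [0.2, -0.2, 0.3]
gripper_width: 0.0444
```

>>> {"fn": "carry_out", "kwargs": {"series": [[1.3,-15.7,4.4,0.9,-0.4,-0.3],[1.4,-15.6,4.7,0.9,-0.4,-0.3],[1.5,-15.5,4.9,0.9,-0.4,-0.3],[1.7,-15.5,5.1,0.9,-0.4,-0.3],[1.8,-15.4,5.4,0.9,-0.4,-0.3]]}}

```text
t: 9.6
position: [0.5206, 0.0175, 0.1587]
tool_rot: [[-0.048, 0.986, -0.159], [-0.232, -0.166, -0.959], [-0.972, -0.009, 0.237]]
wrist_force: [0.4, -0.8, 0.5]
gripper_width: 0.0451
```

>>> {"fn": "carry_out", "kwargs": {"series": [[1.9,-15.3,5.6,0.9,-0.4,-0.3],[2,-15.2,5.8,0.9,-0.4,-0.3],[2.1,-15.1,6.1,0.9,-0.4,-0.3],[2.2,-15,6.3,0.9,-0.4,-0.3],[2.3,-14.9,6.5,0.9,-0.4,-0.3]]}}

```text
t: 10.02
position: [0.4403, 0.0011, 0.1571]
tool_rot: [[-0.08, 0.969, -0.233], [-0.259, -0.246, -0.934], [-0.962, -0.014, 0.271]]
wrist_force: [-0.1, 0.1, 0.7]
gripper_width: 0.0449
```

Run:
```python
from h import *
o=get_obs();print(o['t'],o['position'],o['wrist_force'],o['joint_pos'],o['joint_efforts'].round(1))
c=snap('wrist','w12');print(proj(c,[.445,.0065,.112]),proj(c,[.445,.0065,.06]))
rows([.4438,.0018,.074],Rdown(-14,15),5)
```

```text
10.0167 [0.44025603 0.00105049 0.15706927] [-0.07167583  0.14679374  0.68799703] [  9.74425257  15.29483666 -11.09231156  70.89908125 -14.01069766
 114.79357507] [ -0.1 -34.5  23.2   1.   -0.7  -0.2]
[324.84308908 194.90416609] [324.47789055 152.3435598 ]
[[15.8, 1.6, -5.1, -0.0, 0.2, 0.2], [15.8, 1.5, -5.0, -0.0, 0.2, 0.2], [15.8, 1.5, -5.0, -0.0, 0.2, 0.2], [15.8, 1.4, -4.9, -0.0, 0.2, 0.2], [15.8, 1.3, -4.9, -0.0, 0.2, 0.2]]
```

View pics/w12.png

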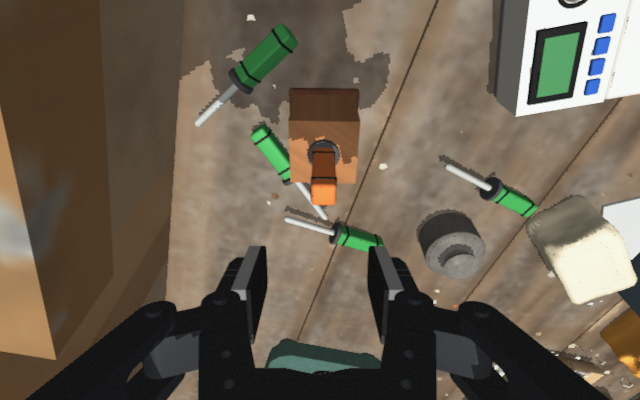

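>>> {"fn": "carry_out", "kwargs": {"series": [[15.8,0.8,-5,0,0.2,0.2],[15.8,0.8,-5,0,0.2,0.2],[15.8,0.8,-5,0,0.2,0.2],[15.8,0.8,-5,0,0.2,0.2],[0,0,0,0,0,0]]}}

```text
t: 10.48
position: [0.4422, 0.0028, 0.0883]
tool_rot: [[-0.068, 0.97, -0.232], [-0.25, -0.242, -0.938], [-0.966, -0.006, 0.259]]
wrist_force: [-1.3, -1.0, -0.7]
gripper_width: 0.0451
```

Run:
```python
from h import *
o=get_obs();print(o['t'],o['position'],o['wrist_force'],o['tool_rot'].round(3))
c=snap('wrist','w13');print(proj(c,[.445,.0065,.112]),proj(c,[.445,.0065,.06]))
rows([.4438,.0018,.074],Rdown(-14,15),1)
```

```text
10.4833 [0.44223155 0.00278733 0.08834606] [-1.31488316 -1.04884821 -0.69610142] [[-0.068  0.97  -0.232]
 [-0.25  -0.242 -0.938]
 [-0.966 -0.006  0.259]]
[322.37633736 296.09365077] [321.59516235 216.84383343]
[[15.4, 1.2, -3.4, 0.1, 0.0, 0.2]]
```

View pics/w13.png

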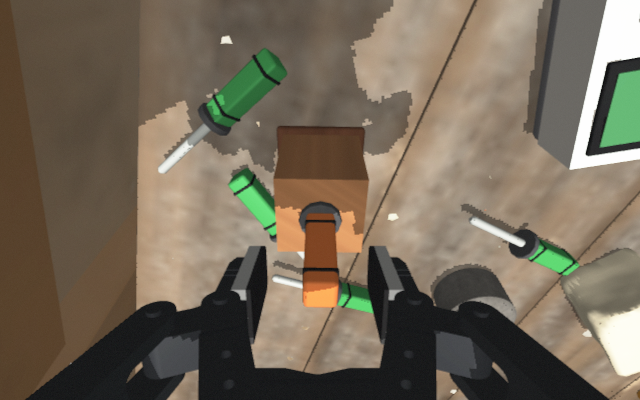

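Run:
```python
from h import *
c=load('w13');P=cloud(c)
h=cv2.cvtColor(c['pixels'],cv2.COLOR_RGB2HSV);m=cv2.inRange(h,(4,170,190),(16,255,255));m[:260]=0;m[315:]=0;m[:,:295]=0;m[:,345:]=0
q=P[m>0];q=q[np.isfinite(q[:,0])];print(len(q),np.median(q,0),q.min(0),q.max(0));t=q[abs(q[:,2]-.112)<.003];print(len(t),t.mean(0),cv2.minAreaRect((t[:,:2]*1000).astype(np.float32)))
s=P[200:250,275:300].reshape(-1,3);print(np.median(s,0))
```

```text
264 [0.44411743 0.01073124 0.11151725] [4.36629554e-01 1.86353740e-04 1.09788757e-01] [0.45148331 0.01386018 0.11284346]
264 [0.44429802 0.0098091  0.11149442] ((444.3831481933594, 7.431300640106201), (11.862462043762207, 13.469711303710938), 73.06169128417969)
[nan nan nan]
```

>>> {"fn": "carry_out", "kwargs": {"series": [[7.5,1,-2.2,0,0,0],[7,0.5,-2,0,0,0],[0,0,0,0,0,0]]}}

```text
t: 10.78
position: [0.4456, 0.003, 0.0751]
tool_rot: [[-0.064, 0.97, -0.233], [-0.25, -0.242, -0.938], [-0.966, -0.002, 0.258]]
wrist_force: [-0.4, 0.9, -0.2]
gripper_width: 0.0451
```

>>> {"fn": "carry_out", "kwargs": {"series": [[0,0,0,0,0,0],[0,0,0,0,0,0],[0,0,0,0,0,0],[0,0,0,0,0,0],[0,0,0,0,0,0]], "hand": 3, "force": 60}}

```text
t: 11.2
position: [0.4461, 0.0031, 0.0763]
tool_rot: [[-0.062, 0.97, -0.234], [-0.249, -0.242, -0.938], [-0.966, -0.0, 0.257]]
wrist_force: [0.7, 0.7, 2.7]
gripper_width: 0.013
```

>>> {"fn": "carry_out", "kwargs": {"series": [[0,0,0,0,0,0],[0,0,0,0,0,0]]}}

```text
t: 11.37
position: [0.4461, 0.0031, 0.0763]
tool_rot: [[-0.062, 0.97, -0.234], [-0.249, -0.242, -0.938], [-0.966, -0.0, 0.257]]
wrist_force: [0.4, 0.8, 3.6]
gripper_width: 0.013
```

Run:
```python
from h import *
o=get_obs();print(o['t'],o['position'],o['wrist_force'],o['tool_rot'].round(3),o['gripper_width'])
c=snap('wrist','w14')
```

```text
11.3667 [0.44610374 0.00308319 0.07627782] [0.41113301 0.80237405 3.58496538] [[-0.062  0.97  -0.234]
 [-0.249 -0.242 -0.938]
 [-0.966 -0.     0.257]] 0.012963627239041698
```

View pics/w14.png

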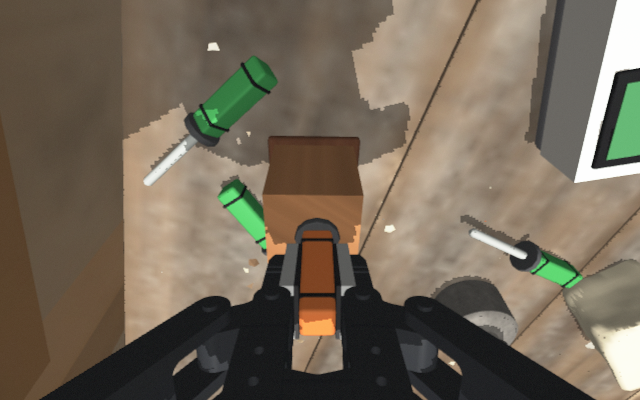

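>>> {"fn": "carry_out", "kwargs": {"series": [[-9.7,0,2.6,0,0,0],[-14.5,0,3.9,0,0,0],[-17.4,0,4.6,0,0,0],[-17.4,0,4.6,0,0,0],[-17.4,0,4.6,0,0,0]]}}

```text
t: 11.83
position: [0.4453, 0.003, 0.1552]
tool_rot: [[-0.065, 0.97, -0.233], [-0.25, -0.242, -0.938], [-0.966, -0.002, 0.258]]
wrist_force: [0.3, 0.4, -1.2]
gripper_width: 0.0133
```

>>> {"fn": "carry_out", "kwargs": {"series": [[-14.5,0,3.9,0,0,0],[0,0,0,0,0,0],[0,0,0,0,0,0]]}}

```text
t: 12.08
position: [0.4462, 0.0031, 0.17]
tool_rot: [[-0.062, 0.97, -0.234], [-0.249, -0.242, -0.938], [-0.966, 0.0, 0.257]]
wrist_force: [-0.8, 0.3, -1.0]
gripper_width: 0.0131
```

Run:
```python
from h import *
o=get_obs();print(o['t'],o['position'],o['wrist_force'],o['tool_rot'].round(3),o['gripper_width'])
c=snap('wrist','w15');snap('scene','s15');snap('top','t15')
a=load('s15')['pixels'][150:270,260:420,::-1]; cv2.imwrite('pics/s15c.png',cv2.resize(a,(800,600),interpolation=cv2.INTER_CUBIC))
```

```text
12.0833 [0.44618053 0.00311326 0.1699973 ] [-0.7884144   0.32907973 -1.04735906] [[-0.062  0.97  -0.234]
 [-0.249 -0.242 -0.938]
 [-0.966  0.     0.257]] 0.013062465981369752
```

View pics/w15.png

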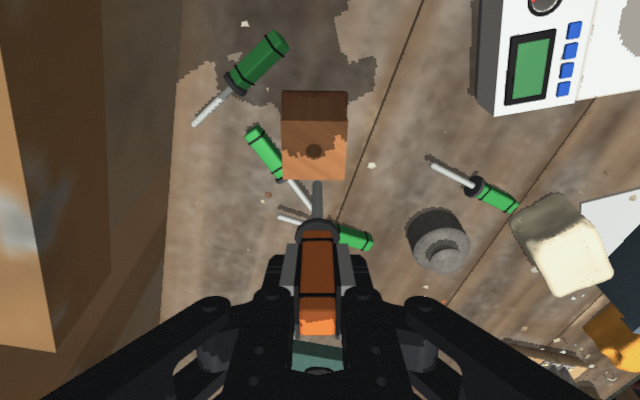

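View pics/s15c.png

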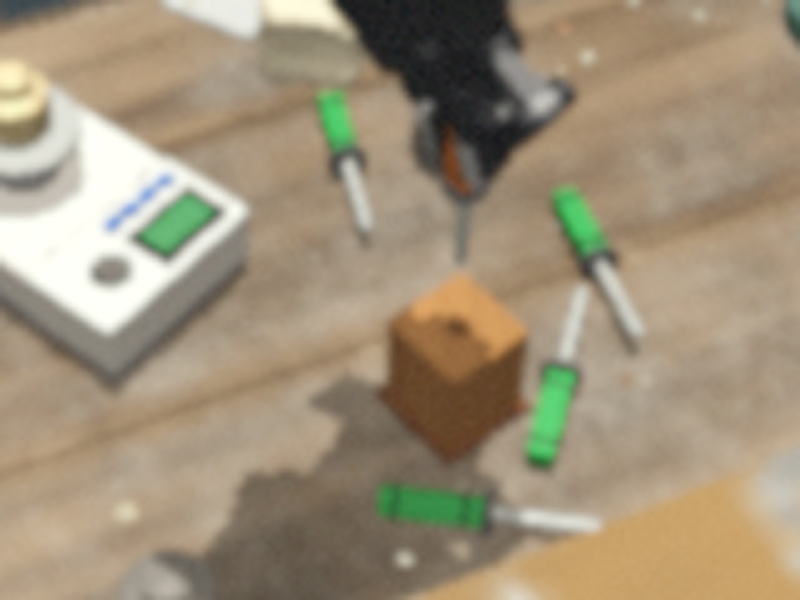

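Run:
```python
from h import *
o=get_obs();c=load('w15')
print('tip pred',proj(c,[.4445,.0074,.1037]),'seen at z:',onz(c,317,183,.1037),onz(c,317,183,.099), 'collar pred',proj(c,[.4445,.0074,.154]))
for t,n in(('w15',1),('w11',1),('w10',1)):
    cc=load(t);P=proj(cc,[.604,.0646,.044]);print(t,P)
a=load('w11')['pixels'][110:180,170:260,::-1]; cv2.imwrite('pics/w11c.png',cv2.resize(a,(720,560),interpolation=cv2.INTER_CUBIC))
a=c['pixels'][160:260,270:370,::-1]; cv2.imwrite('pics/w15c.png',cv2.resize(a,(600,600),interpolation=cv2.INTER_CUBIC))
```

```text
tip pred [313.1970266  180.62195541] seen at z: [0.44633025 0.00522158 0.1037    ] [0.44566256 0.00252479 0.099     ] collar pred [312.31722122 232.87399972]
w15 [546.01359879  -3.42480765]
w11 [209.03358621 144.79026697]
w10 [162.18216138 172.56700874]
```

View pics/w11c.png

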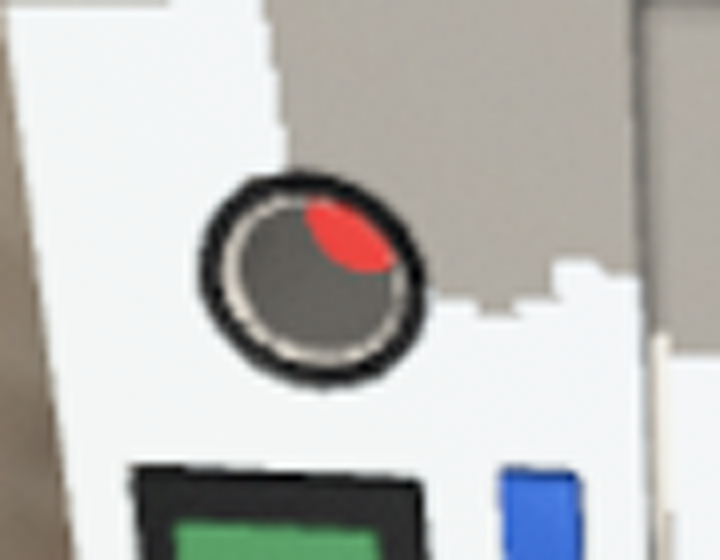

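View pics/w15c.png

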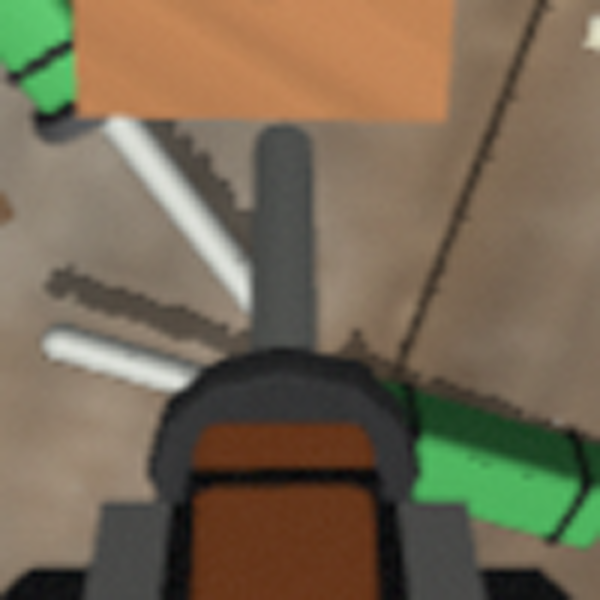

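```bash
cat >> h.py <<'E'
def tri(obs):
    A=np.zeros((3,3));b=np.zeros(3)
    for c,u,v in obs:
        o,d=ray(c,u,v);d/=np.linalg.norm(d);M=np.eye(3)-np.outer(d,d);A+=M;b+=M@o
    X=np.linalg.solve(A,b);return X,[ (proj(c,X)-[u,v]).round(2) for c,u,v in obs]
E
python3 - <<'E'
from h import *
w=load('w15');s=load('s15')
print(tri([(w,317.3,182),(s,352,202)]))
print(proj(s,[.4455,.0062,.1037]),proj(s,[.4455,.0062,.154]))
print(dep(w,317,190),dep(w,317,200),dep(w,317,210))
E
```

```text
(array([0.44584063, 0.00248493, 0.09810637]), [array([-0.01,  0.27]), array([-0.05,  0.05])])
[351.26909463 201.52476169] [352.3723796  186.09352325]
[0.44711507 0.00841272 0.11710593] [0.4470335  0.00811147 0.12700965] [0.44710336 0.00841924 0.13699852]
```

Run:
```python
from h import *
w=load('w15');print([dep(w,317,r).round(4) for r in (181,182,183,184,186)])
o=get_obs();rows([.6033,.0622,.15],o['tool_rot'],10)
```

```text
[array([0.4472, 0.0087, 0.1074]), array([0.447 , 0.0078, 0.107 ]), array([0.4471, 0.0082, 0.1088]), array([0.447 , 0.0078, 0.1093]), array([0.447 , 0.008 , 0.1119])]
[[-0.7, 13.9, -9.7, 0.0, 0.0, 0.0], [-0.7, 13.9, -9.7, 0.0, 0.0, 0.0], [-0.7, 13.9, -9.7, 0.0, 0.0, 0.0], [-0.7, 13.9, -9.7, 0.0, 0.0, 0.0], [-0.7, 13.9, -9.7, 0.0, 0.0, 0.0]]
[[-0.7, 13.9, -9.7, 0.0, 0.0, 0.0], [-0.7, 13.9, -9.7, 0.0, 0.0, 0.0], [-0.7, 13.9, -9.7, 0.0, 0.0, 0.0], [-0.7, 13.9, -9.7, 0.0, 0.0, 0.0], [-0.7, 13.9, -9.7, 0.0, 0.0, 0.0]]
```

>>> {"fn": "carry_out", "kwargs": {"series": [[-0.7,13.9,-9.7,0,0,0],[-0.7,13.9,-9.7,0,0,0],[-0.7,13.9,-9.7,0,0,0],[-0.7,13.9,-9.7,0,0,0],[-0.7,13.9,-9.7,0,0,0]]}}

```text
t: 12.65
position: [0.5247, 0.0327, 0.1591]
tool_rot: [[-0.066, 0.97, -0.233], [-0.25, -0.242, -0.938], [-0.966, -0.004, 0.258]]
wrist_force: [-0.8, -0.2, 0.4]
gripper_width: 0.0131
```

>>> {"fn": "carry_out", "kwargs": {"series": [[-0.7,13.9,-9.7,0,0,0],[-0.7,13.9,-9.7,0,0,0],[-0.7,13.9,-9.7,0,0,0],[-0.7,13.9,-9.7,0,0,0],[-0.7,13.9,-9.7,0,0,0]]}}

```text
t: 13.07
position: [0.6037, 0.0622, 0.1495]
tool_rot: [[-0.066, 0.97, -0.233], [-0.25, -0.242, -0.937], [-0.966, -0.004, 0.259]]
wrist_force: [0.5, -0.5, -0.2]
gripper_width: 0.0135
```

>>> {"fn": "carry_out", "kwargs": {"series": [[0,0,0,0,0,0],[0,0,0,0,0,0]]}}

```text
t: 13.23
position: [0.6031, 0.0621, 0.1494]
tool_rot: [[-0.067, 0.97, -0.232], [-0.25, -0.242, -0.938], [-0.966, -0.004, 0.259]]
wrist_force: [-1.4, 0.6, -0.2]
gripper_width: 0.0129
```

Run:
```python
from h import *
o=get_obs();print(o['t'],o['position'],o['wrist_force'],o['tool_rot'].round(3),o['gripper_width'],o['joint_pos'].round(1))
c=snap('wrist','w16');s=snap('scene','s16')
print(proj(c,[.604,.0646,.044]),proj(c,o['position']+[.0006,.0024,-.0635]))
a=s['pixels'][150:240,240:360,::-1]; cv2.imwrite('pics/s16c.png',cv2.resize(a,(800,600),interpolation=cv2.INTER_CUBIC))
```

```text
13.2333 [0.6031169  0.06207147 0.14942139] [-1.35318221  0.56695201 -0.22036737] [[-0.067  0.97  -0.232]
 [-0.25  -0.242 -0.938]
 [-0.966 -0.004  0.259]] 0.012918197382790791 [ 12.5  33.8  16.7  79.9 -13.3 117.3]
[318.5225825  153.50817497] [318.10063821 184.56712325]
```

View pics/w16.png

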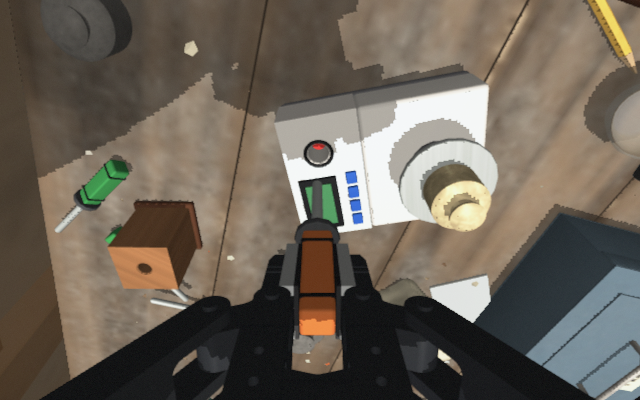

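View pics/s16c.png

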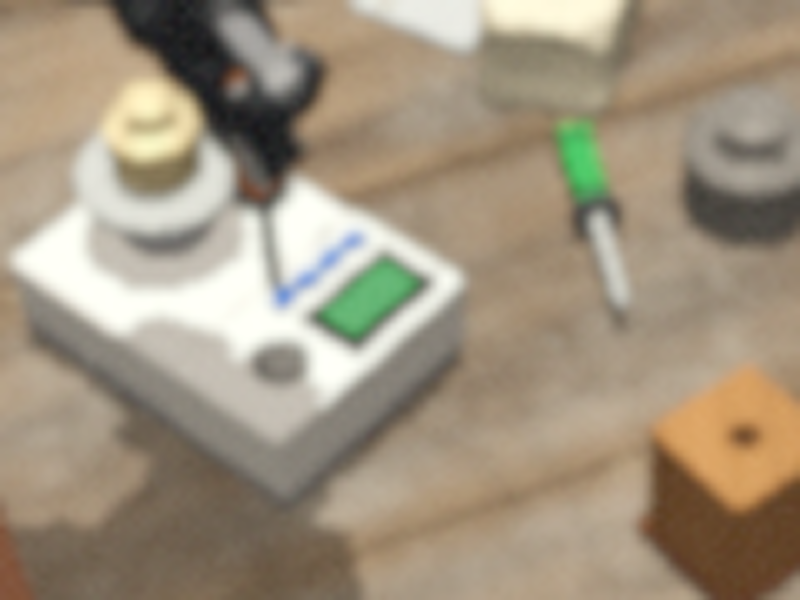

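>>> {"fn": "carry_out", "kwargs": {"series": [[10,0,-2.6,0,0,0],[10,0,-2.6,0,0,0],[10,0,-2.6,0,0,0],[2,0,-0.5,0,0,0],[0,0,0,0,0,0]]}}

```text
t: 13.75
position: [0.6023, 0.0615, 0.1167]
tool_rot: [[-0.067, 0.97, -0.233], [-0.25, -0.242, -0.937], [-0.966, -0.004, 0.259]]
wrist_force: [-0.4, 0.3, -0.8]
gripper_width: 0.0133
```

Run:
```python
from h import *
o=get_obs();print(o['t'],o['position'],o['wrist_force'],o['tool_rot'].round(3),o['gripper_width'])
c=snap('wrist','w17');s=snap('scene','s17')
print(proj(c,[.604,.0646,.044]),proj(c,o['position']+[.0006,.0024,-.0635]))
print([dep(c,317,r).round(4) for r in (184,188,195,205,212)])
a=s['pixels'][180:225,260:320,::-1]; cv2.imwrite('pics/s17c.png',cv2.resize(a,(800,600),interpolation=cv2.INTER_CUBIC))
a=c['pixels'][130:230,260:380,::-1]; cv2.imwrite('pics/w17c.png',cv2.resize(a,(720,600),interpolation=cv2.INTER_CUBIC))
```

```text
13.75 [0.60226783 0.06150011 0.11672694] [-0.36659892  0.33733067 -0.78313192] [[-0.067  0.97  -0.233]
 [-0.25  -0.242 -0.937]
 [-0.966 -0.004  0.259]] 0.013322654548614261
[319.60047912 175.59836842] [318.08294549 184.56179123]
[array([0.603 , 0.0669, 0.0576]), array([0.6028, 0.0662, 0.0608]), array([0.6029, 0.0663, 0.0685]), array([0.603 , 0.0667, 0.0791]), array([0.603 , 0.0668, 0.0856])]
```

View pics/w17c.png

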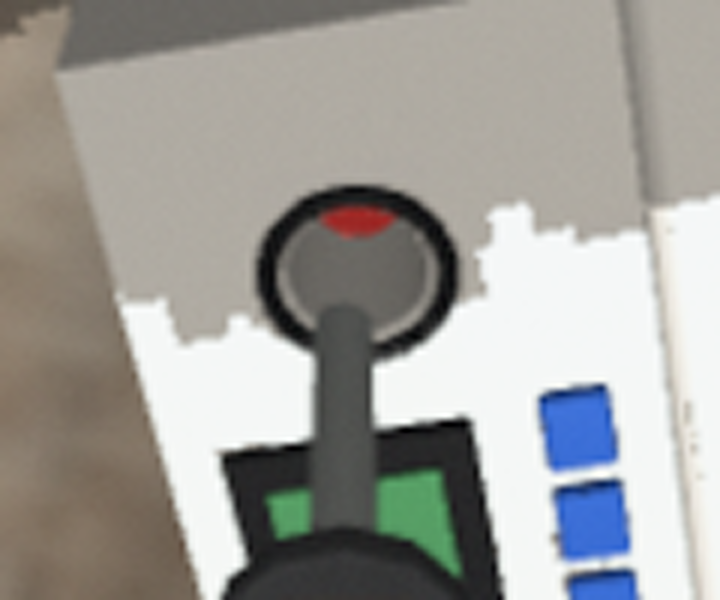

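View pics/s17c.png

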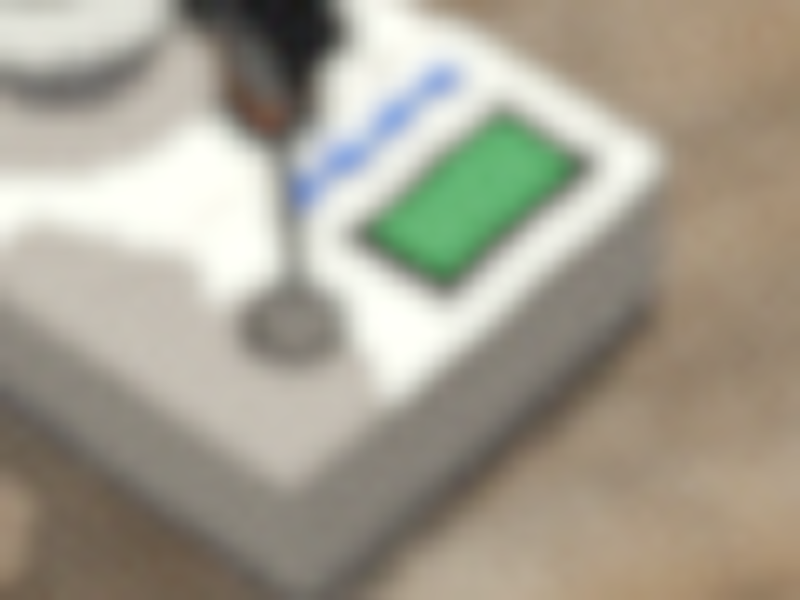

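>>> {"fn": "carry_out", "kwargs": {"series": [[0,1,-1.1,0,0,0],[4.8,0,-1.3,0,0,0],[4.8,0,-1.3,0,0,0],[4.8,0,-1.3,0,0,0],[0,0,0,0,0,0]]}}

```text
t: 14.27
position: [0.604, 0.0626, 0.1017]
tool_rot: [[-0.066, 0.97, -0.233], [-0.25, -0.242, -0.938], [-0.966, -0.003, 0.258]]
wrist_force: [-1.0, -0.4, -0.7]
gripper_width: 0.0129
```

Run:
```python
from h import *
o=get_obs();print(o['t'],o['position'],o['wrist_force'],o['tool_rot'].round(3),o['gripper_width'])
c=snap('wrist','w18')
print(proj(c,[.604,.0646,.044]),[dep(c,317,r).round(4) for r in (192,196,205,212)])
a=c['pixels'][130:230,260:380,::-1]; cv2.imwrite('pics/w18c.png',cv2.resize(a,(720,600),interpolation=cv2.INTER_CUBIC))
```

```text
14.2667 [0.6040419  0.06261466 0.10174575] [-1.00595376 -0.4460518  -0.68629987] [[-0.066  0.97  -0.233]
 [-0.25  -0.242 -0.938]
 [-0.966 -0.003  0.258]] 0.01294391603332787
[317.10265447 190.46625674] [array([0.6045, 0.067 , 0.0496]), array([0.6049, 0.0684, 0.0561]), array([0.6049, 0.068 , 0.0644]), array([0.6047, 0.0675, 0.07  ])]
```

View pics/w18c.png

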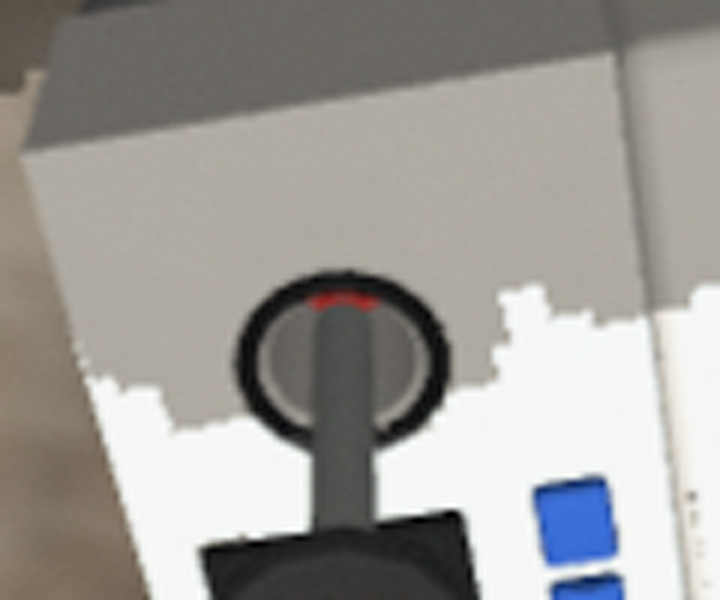

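>>> {"fn": "carry_out", "kwargs": {"series": [[3,0,-0.8,0,0,0],[3,0,-0.8,0,0,0],[3,0,-0.8,0,0,0],[0,0,0,0,0,0]]}}

```text
t: 14.65
position: [0.6044, 0.0627, 0.0931]
tool_rot: [[-0.065, 0.97, -0.233], [-0.25, -0.242, -0.938], [-0.966, -0.002, 0.258]]
wrist_force: [-0.2, -0.1, 0.1]
gripper_width: 0.0132
```

>>> {"fn": "carry_out", "kwargs": {"series": [[1.5,0,-0.4,0,0,0],[1.5,0,-0.4,0,0,0],[0,0,0,0,0,0]]}}

```text
t: 14.9
position: [0.605, 0.0627, 0.091]
tool_rot: [[-0.063, 0.97, -0.234], [-0.25, -0.242, -0.938], [-0.966, -0.001, 0.258]]
wrist_force: [-0.2, 1.1, 1.6]
gripper_width: 0.0133
```

>>> {"fn": "carry_out", "kwargs": {"series": [[1,0,-0.3,0,0,0],[1,0,-0.3,0,0,0],[0,0,0,0,0,0]]}}

```text
t: 15.15
position: [0.605, 0.0628, 0.089]
tool_rot: [[-0.063, 0.97, -0.234], [-0.25, -0.242, -0.938], [-0.966, -0.001, 0.258]]
wrist_force: [-1.2, 0.4, 2.5]
gripper_width: 0.013
```

>>> {"fn": "carry_out", "kwargs": {"series": [[1,0,-0.3,0,0,0],[1,0,-0.3,0,0,0],[0,0,0,0,0,0]]}}

```text
t: 15.4
position: [0.605, 0.0628, 0.0868]
tool_rot: [[-0.063, 0.97, -0.234], [-0.25, -0.242, -0.938], [-0.966, -0.001, 0.258]]
wrist_force: [-1.0, -0.1, 4.4]
gripper_width: 0.0128
```

>>> {"fn": "carry_out", "kwargs": {"series": [[1,0,-0.3,0,0,0],[1,0,-0.3,0,0,0],[0,0,0,0,0,0]]}}

```text
t: 15.65
position: [0.6052, 0.0628, 0.0857]
tool_rot: [[-0.062, 0.97, -0.234], [-0.25, -0.242, -0.938], [-0.966, -0.0, 0.258]]
wrist_force: [-1.8, -0.0, 7.9]
gripper_width: 0.0135
```

>>> {"fn": "carry_out", "kwargs": {"series": [[1,0,-0.3,0,0,0],[0,0,0,0,0,0],[0,0,0,0,0,0]]}}

```text
t: 15.9
position: [0.6053, 0.0628, 0.0855]
tool_rot: [[-0.062, 0.97, -0.234], [-0.25, -0.242, -0.938], [-0.966, 0.001, 0.258]]
wrist_force: [-3.0, -0.2, 10.8]
gripper_width: 0.013
```

>>> {"fn": "carry_out", "kwargs": {"series": [[0,0,0,0,0,0],[0,0,0,0,0,0],[0,0,0,0,0,0]]}}

```text
t: 16.15
position: [0.6053, 0.0628, 0.0855]
tool_rot: [[-0.062, 0.97, -0.234], [-0.25, -0.242, -0.938], [-0.966, 0.001, 0.258]]
wrist_force: [-3.2, 0.4, 10.7]
gripper_width: 0.0132
```

Run:
```python
from h import *
o=get_obs();print(o['t'],o['position'],o['wrist_force'],o['gripper_width'])
c=snap('wrist','w19');s=snap('scene','s19')
a=s['pixels'][150:240,240:360,::-1]; cv2.imwrite('pics/s19c.png',cv2.resize(a,(800,600),interpolation=cv2.INTER_CUBIC))
P=cloud(c)
q=P[215:240,300:335].reshape(-1,3)
print([dep(c,u,v).round(4) for u,v in((317,222),(317,226),(317,230),(317,205),(317,210),(317,215))])
```

```text
16.15 [0.60527991 0.06282864 0.08547503] [-3.2068311   0.40487265 10.71263202] 0.013208935832319019
[array([0.6079, 0.0753, 0.0728]), array([0.6073, 0.0727, 0.0723]), array([0.607 , 0.0714, 0.0736]), array([0.6061, 0.0677, 0.0473]), array([0.606 , 0.0675, 0.0517]), array([0.6063, 0.0685, 0.0575])]
```

View pics/w19.png

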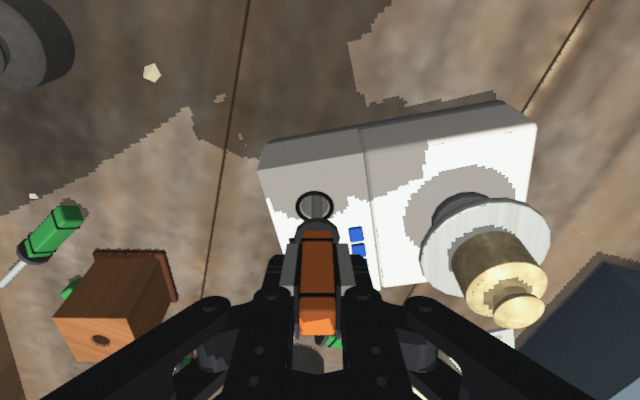

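View pics/s19c.png

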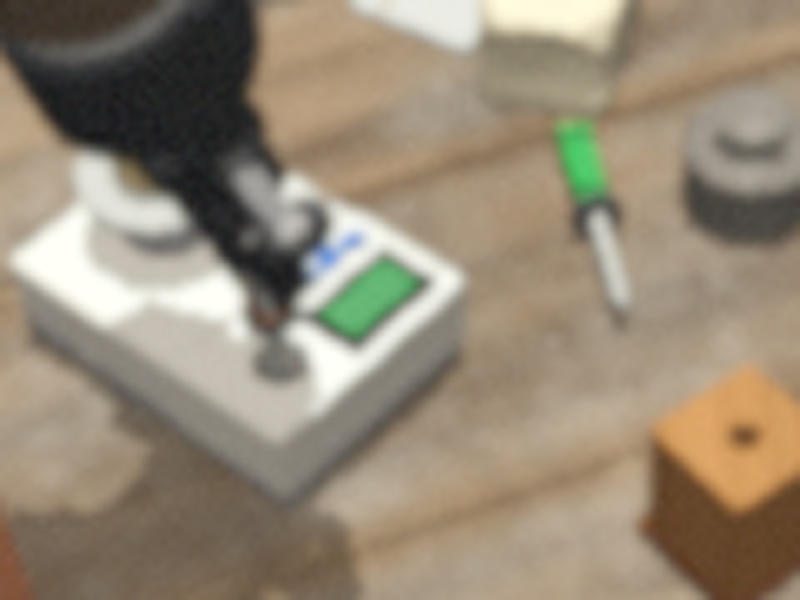

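```bash
python3 -c "
from rig import *
print(hand_in()); o=get_obs(); print(o['t'],o['wrist_force'])"
```

```text
the job is handed in; nothing more can be done
None
the job is handed in; nothing more can be done
```

The job is done and handed in at about 16.2 s. The brass weight stands released on the middle of the pan, and the gripper is still holding the orange pin upright with the red button pressed down.

- **Weight:** after release the camera showed it standing within about 1 mm of the pan centre. It was still standing in the last wrist picture. I did not touch either iron weight.
- **Button:** the tool sank about 6 mm after first contact and then stopped at a height of 85.5 mm, while the wrist force rose to 10.7 N. The spring needs about 5 N at the bottom. The collar's height put the pin tip at about 19–20 mm; fully down is 20 mm.
- **Disagreements:**
    - The wrist camera's depth read a steady 3° tilt even on the weight standing on the counter, so I treated that as camera bias.
    - The gripper read 31 mm on the 34 mm weight and 13 mm on the 14 mm handle.
    - The measured tool position wandered by up to about 3 mm on small moves. I corrected for this before placing the weight and before putting the pin in the hole.
    - A sideways force of about 3 N remained at the wrist at the end.
- **Green look-alikes:** all four were upright in the first pictures and lying on the counter in the next ones. The gripper had not been near them. I left them alone, and turned the grip so as to miss the one lying against the brass weight.

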